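# Pack the tasting boards and lock the cover

## Robot

A 6-joint arm with a two-finger parallel gripper is mounted at the origin on the work surface. World frame = base frame: x ahead of the robot, y to its left, z up, the work surface at z = 0. Lengths are in m, angles in rad, forces in N, time in s.
With the tool pointing down it reaches from about 0.4 to 0.925 m from the base axis. Payload 3.4 kg.
Tool frame: the origin (TCP) lies on the centre line of the jaws, within the pads' length; the fingertips stand manip.tip_extent ahead of it and the grasp point (between the pads) lies 6 mm ahead of it (manip.tip_extent is the distance from the TCP to the fingertips, in m); z points along the fingers, y is the line along which they close (so a half turn about z gives the same grasp; the last joint's range is limited). The gripper opens to 85 mm and grips with 20 to 120 N. Pads are 22 mm wide; open, the fingers measure 114 mm over their backs; the gripper's body (76 mm by 85 mm) begins 54 mm behind the grasp point. The pads swing forward as they close: fully open they stand 13 mm farther back than shut.
Start: joints at [-1.214, 0.307, 1.506, -0, 1.328, -0.073], TCP at [0.24, -0.523, 0.256] pointing down, gripper open.
Joint ranges: [-3.12, 3.12], [-1.05, 2.28], [0.14, 2.33], [-1.42, 4.57], [0.1, 2.73], [-2.68, 2.68]. Speed limits (rad/s): [2.57, 2.57, 3.14, 3.14, 3.14, 3.14].

## Interface

Orientations are given as a unit quaternion [w, x, y, z].
In Python, from workcell import monitor, imaging, manip gives the robot as it stands.
- The arm moves only by the tool jog_arm, never from a script. Its argument "commands" is a list of rows, each an object with "travel": the shift along the tool's x, y, z in m, a list of three; "turn": the turn, a rotation vector about the tool's x, y, z in degrees, a list of three. In form: [{"travel": [dx, dy, dz], "turn": [ax, ay, az]}, ...]. A call has 1 to 5 rows; each row shifts and turns the commanded pose from where the row before left it, along the tool's axes as they then stand; what a row does not reach is not made up. A row lasts 1/8 s, in which the tool goes at most 62.5 mm and 10.7 degrees, less where a joint would pass 70% of its speed; a pose out of reach is approached as far as the arm can. A call is refused whole if a number of a shift passes 0.0625 or a number of a turn 10.7, either way. A call with a gripper value outside its range is refused whole. "hand" is the opening, from -1 (shut) to 1 (fully open), set as the call begins (left out, the last holds). The fingers move at their own pace and stop on an object; "grip_force" is the grip in N (left out, the last holds). Time passes only in rows, so rows that do not move let the fingers close. It gives the time, the measured TCP pose, the force and the opening at its end, in the units of the state.
- monitor.get_state(): the state, without advancing time (a new reading comes with each control period).
- imaging.grab_frame(name): name is "scene" or "side" or "wrist"; returns a dict with "frame" (384x512x3 uint8, red, green, blue), "K" (3x3 intrinsics, pixels), "extrinsics" (4x4, takes a point from camera to world coordinates). Camera axes: x right, y down, z forward; pixel columns grow to the right and rows downward; lengths in m; the calibration is good to about 2 mm. A picture is of the moment at which its call begins. There is no depth.
- manip.close_job(): hands the job in, once; it reports no verdict.
Trained networks look in the newest picture that a camera, given by its name, has taken for a name from the list of things; names that differ only in an ending like _2 or _b are one class to them, and where a whole thing is asked for, a point or a joint stands for the part that bears it (a point fixed in the world has none). Each returns a list of dicts, best first, with "confidence" (0 to 1); they miss things now and then, are a little off and sometimes report something else, mostly with a low value. They report only what shows in the picture. A call takes as long as a camera call. They do not tell look-alikes from the thing itself.
- imaging.trace(label, camera): "mask" (384x512 bool, what is visible of it) and "position" ([column, row] in pixels, amid what is visible of it).
The state is a dict: "time_s": time; "joints": joint angles; "joint_vel": joint speeds; "joint_torque": joint torques, N m; "tcp_pos": TCP position; "tool_rot": TCP orientation; "force": force on the tool from outside, world axes, zero at the start; "moment": the same for the moment, N m; "finger_gap": opening from 0.0 (shut) to 1.0 (fully open).
Only numpy, scipy, OpenCV 4.12 (cv2) and the standard library are available. Lean on these libraries where they do the work, as an engineer would, in place of code of your own. Each camera call takes 0.05 s, during which the arm holds its last target. There are 200 camera calls.

## Task

The tasting is over: stack all the tasting boards flat and squarely on the white plinth of the black carrier, long sides along the carrier, and then set the blue cover down over the pile, fully seated on the deck with its tab over the slot. Then put the orange T-key down through the tab and the deck until its flange rests on the tab, and after that give it a quarter turn so that its crossbar lies across the slot and holds the cover. Leave the plate, the bottle and the recorder where they are.

Things in the scene. Friction and masses are not known exactly. Their poses are not given: they have to be found in the camera images.
- board1: mid-brown wood tasting board, a flat plain slab 90 (its x) x 50 (its y) x 12 mm, about 60 g, lying flat on the table at the start. Origin: centre of its underside, z up. The boards are the same size; some are absent in some runs.
- board2: pale wood tasting board, a flat plain slab 90 (its x) x 50 (its y) x 12 mm, about 60 g, lying flat on the table at the start. Origin: centre of its underside, z up. The boards are the same size; some are absent in some runs.
- board3: green plastic tasting board, a flat plain slab 90 (its x) x 50 (its y) x 12 mm, about 60 g, lying flat on the table at the start. Origin: centre of its underside, z up. The boards are the same size; some are absent in some runs.
- board4: dark wood tasting board, a flat plain slab 90 (its x) x 50 (its y) x 12 mm, about 60 g, lying flat on the table at the start. Origin: centre of its underside, z up. The boards are the same size; some are absent in some runs.
- board5: grey plastic tasting board, a flat plain slab 90 (its x) x 50 (its y) x 12 mm, about 60 g, lying flat on the table at the start. Origin: centre of its underside, z up. The boards are the same size; some are absent in some runs.
- carrier: fixed carrier: black deck 240 (its x) x 100 mm, 8 mm thick, top face 48 mm above the table, on grey skirts along its long sides, hollow below. Origin: on the table under the deck's middle, z up, x along the deck. A white plinth 100 (x) x 60 x 6 mm high stands on it, centred at x = -55 mm; a slot 58 (x) x 22 mm runs through the deck at x = +72 mm.
- nest (a point): centre of the upper face of the white plinth, 54 mm above the table: the pile of boards stands here, long sides along the carrier's x.
- deck_slot (a point): centre of the deck's slot, at the deck's upper face.
- cover: blue cover, 250 g: upside-down box 116 (its x) x 76 x 76 mm high, 4 mm walls, open below; fits over the plinth with 4 mm spare a side and over five boards. Tab 60 wide, 6 mm thick runs along its lower edge from x = +58 to +167 mm. Origin: centre of the open lower face, z up, x towards the tab. Seated: lower edge and tab flat on the deck, origin under the nest. Starts open side down on the table.
- cover_slot (a point): centre of the slot, 48 (cover's x) x 14 mm, through the cover's tab at x = +127 mm, at the tab's upper face, 6 mm above the cover's lower edge. Seated, it lies over the deck's slot.
- cover_handle (a point): middle of the top edge of the cover's handle, a black upright bar on the cover's top, 50 mm long (along the cover's x), 12 mm thick (y), 40 mm tall, its middle at x = +25 mm of the cover; this point is 116 mm above the cover's lower edge.
- holder: fixed grey block 80 (its x) x 50 (its y) x 40 mm high in which the T-key is kept at the start, upright in a slot 48 (x) x 14 (y) mm. Origin: centre of its underside.
- tkey: orange T-key, 80 g, upright. Origin: on its axis at the underside of its flange (30 mm across, 6 thick). Below: 8 mm shank 24 long, then a steel crossbar 40 (its x) x 8 x 8 mm, underside 32 mm below origin. Above the flange an upright grip paddle 34 (x) x 12 (y) x 40 mm, parallel to the crossbar, top 46 mm above origin. In the carrier the crossbar hangs 10 mm below the deck, turns freely, no stop.
- sample_plate: white round plate with cheese samples, 150 mm across; leave it alone.
- water_bottle: clear water bottle, 64 mm across, 190 mm tall; leave it alone.
- recorder: black voice recorder, 105 x 38 x 18 mm; leave it alone.
Mind the look-alikes: they are no part of the job. What is meant by the board2 is not pink, red or yellow, and is the larger of those in its own colour.

How it is judged:
By the outcome, as a careful person would: the job done as asked, in the order asked, and still so for the second after the job is handed in, with the robot touching nothing.
Of board1, board2, board3, board4, board5 only 3 to 5 are there at a start; the rules pass over those that are not, and their reading is None.
At some moment in a run one of cover may be knocked a few centimetres aside while the robot is not near it.
It also fails if it takes over 210 s, if anything falls off the work surface, if the arm or the gripper's body presses on something with over 40 N, if the wrist force passes 120 N, or if a joint passes its speed limit or range.

## Working session

There is one attempt and no reset: what is moved stays moved. The work goes in short steps, Python scripts to look and compute and a tool call to move; the robot and the scene stay as the last step left them, time stands still between calls to the robot, and variables do not carry over. Pictures are saved under pics/ and viewed, on a budget of 19 in all, crops included, one or two more only if the job needs it, and the job is handed in when it is done.

Besides the shell and the picture viewer there is one more tool, called after ">>>" by a JSON object that holds its "api" and its "payload", one argument or row to a line. jog_arm: Moves the arm, as the interface text tells. Its arguments: {"type":"object","properties":{"commands":{"type":"array","items":{"type":"object","properties":{"travel":{"type":"array","items":{"type":"number"}},"turn":{"type":"array","items":{"type":"number"}}}}},"hand":{"type":"number"},"grip_force":{"type":"number"}},"required":["commands"]}

```bash
mkdir -p pics; ls; cat > h.py <<'E'
import numpy as np, cv2
from workcell import monitor, imaging, manip
def save(f,n): cv2.imwrite('pics/'+n,cv2.cvtColor(f,cv2.COLOR_RGB2BGR))
def ray(F,u,v,z):
    K,E=F['K'],F['extrinsics']; d=E[:3,:3]@np.linalg.solve(K,[u,v,1.]); o=E[:3,3]
    return o+d*(z-o[2])/d[2]
def proj(F,p):
    E=np.linalg.inv(F['extrinsics']); c=E[:3,:3]@np.asarray(p,float)+E[:3,3]; q=F['K']@c; return q[:2]/q[2]
E
python3 - <<'E'
from h import *
s=monitor.get_state(); print(s, manip.tip_extent)
a=imaging.grab_frame('scene'); b=imaging.grab_frame('side')
save(np.hstack([a['frame'],b['frame']])[:, :, :],'a0.png')
save(a['frame'],'s0.png'); save(b['frame'],'d0.png')
for F,c in((a,'scene'),(b,'side')):
    print(c,F['extrinsics'].round(3).tolist(),F['K'][0,0])
    for l in ['board1','board2','board3','board4','board5','carrier','cover','holder','tkey','sample_plate','water_bottle','recorder']:
        for r in imaging.trace(l,c)[:3]:
            print(l,round(r['confidence'],2),np.round(r['position']),r['mask'].sum(), ray(F,*r['position'],0.01).round(3)[:2])
E
```

```text
pics
{'time_s': 0.0, 'joints': array([-1.21448015e+00,  3.07559002e-01,  1.50769762e+00,  4.11213029e-06,
        1.32841952e+00, -7.35169025e-02]), 'joint_vel': array([ 0.00064666, -0.00038537,  0.00135677, -0.00040935, -0.00092977,
        0.00071744]), 'joint_torque': array([-8.74665948e-04, -4.57556570e+01, -2.51916808e+01, -9.93012009e-05,
        1.30849052e-02, -7.38531071e-06]), 'tcp_pos': array([ 0.23934992, -0.52208118,  0.25537989]), 'tool_rot': array([-1.03162578e-03,  9.76993773e-01,  2.13265288e-01, -1.44835959e-04]), 'force': array([-0.11944465,  0.57958193,  0.74810442]), 'moment': array([-0.03564224, -0.02547069, -0.02415097]), 'finger_gap': 0.9964605688221071} 0.025
scene [[-0.265, 0.66, -0.702, 1.369], [0.964, 0.182, -0.193, 0.167], [0.001, -0.728, -0.685, 0.948], [0.0, 0.0, 0.0, 1.0]] 448.64910319524245
board1 0.95 [182. 230.] 507 [ 0.619 -0.25 ]
board1 0.92 [196. 193.] 428 [ 0.467 -0.265]
board1 0.82 [272. 304.] 704 [0.781 0.048]
board2 0.95 [182. 230.] 507 [ 0.619 -0.25 ]
board2 0.92 [196. 193.] 428 [ 0.467 -0.265]
board2 0.82 [272. 304.] 704 [0.781 0.048]
board
[... 1206 characters left out ...]
3 [299. 260.] 547 [ 0.613 -0.257]
board3 0.83 [237. 221.] 427 [ 0.462 -0.081]
board4 0.84 [241. 269.] 613 [ 0.463 -0.28 ]
board4 0.83 [299. 260.] 547 [ 0.613 -0.257]
board4 0.83 [237. 221.] 427 [ 0.462 -0.081]
board5 0.84 [241. 269.] 613 [ 0.463 -0.28 ]
board5 0.83 [299. 260.] 547 [ 0.613 -0.257]
board5 0.83 [237. 221.] 427 [ 0.462 -0.081]
carrier 0.73 [287. 198.] 1813 [0.618 0.026]
carrier 0.61 [239. 301.] 709 [ 0.452 -0.39 ]
cover 0.92 [244. 153.] 1528 [0.504 0.315]
holder 0.71 [224. 187.] 486 [0.431 0.101]
tkey 0.66 [225. 176.] 172 [0.434 0.166]
sample_plate 0.84 [352. 230.] 1396 [ 0.775 -0.145]
sample_plate 0.36 [284. 198.] 1807 [0.61  0.026]
recorder 0.58 [157. 305.] 822 [ 0.265 -0.386]
```

```bash
python3 - <<'E'
import cv2
a=cv2.imread('pics/s0.png')[110:360,100:460]; cv2.imwrite('pics/s0c.png',cv2.resize(a,None,fx=2.2,fy=2.2,interpolation=cv2.INTER_CUBIC))
a=cv2.imread('pics/d0.png')[90:340,110:450]; cv2.imwrite('pics/d0c.png',cv2.resize(a,None,fx=2.3,fy=2.3,interpolation=cv2.INTER_CUBIC))
E
```

```text
(no output)
```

View pics/s0c.png

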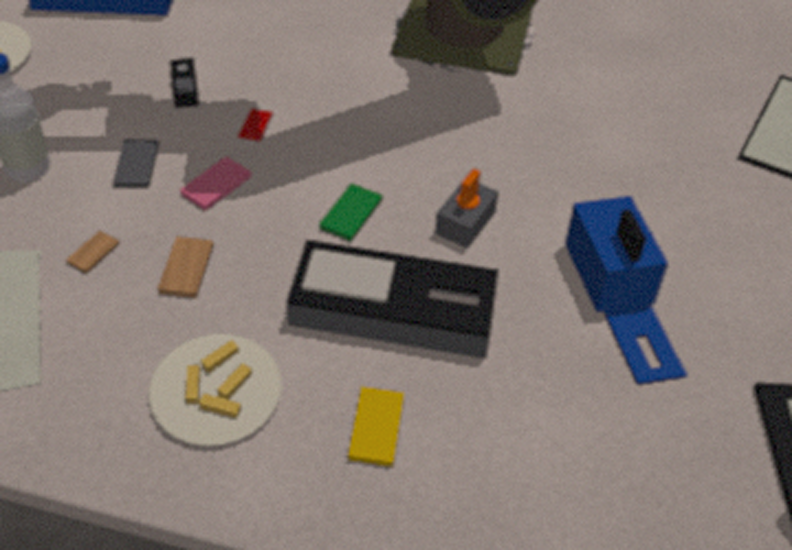

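View pics/d0c.png

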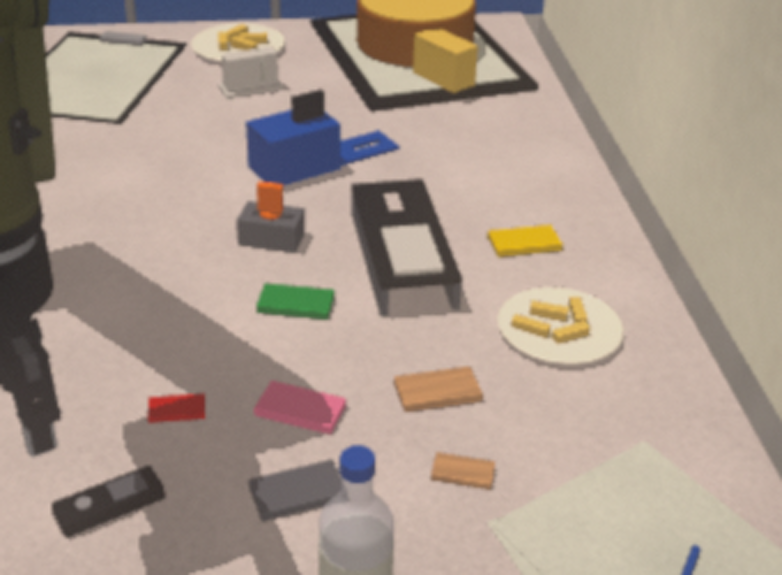

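The pictures show, with pixel positions in the scene crop:

- **Grey slab:** (136,162).
- **Pink slab:** (216,183).
- **Small red piece:** (256,124).
- **Green slab:** (351,211).
- **Brown slabs:** large at (187,266), small at (93,251).
- **Yellow slab:** (377,426).
- **Other things:** carrier at (390,300), T-key in its holder at (467,205), cover at (620,270).

Going by the description, board2 is the large brown, board3 the green and board5 the grey. Next I fit their poses from the masks.

```bash
cat >> h.py <<'E'
from scipy.optimize import minimize
from itertools import product
BOARD=[(-.045,.045,-.025,.025,0,.012)]
COVER=[(-.058,.058,-.038,.038,0,.076),(.058,.167,-.03,.03,0,.006),(0,.05,-.006,.006,.076,.116)]
CARR=[(-.12,.12,-.05,.05,0,.048),(-.105,-.005,-.03,.03,.048,.054)]
HOLD=[(-.04,.04,-.025,.025,0,.04)]
def sil(F,parts,p,s=4,z0=0):
    im=np.zeros((384*s,512*s),np.uint8); c,sn=np.cos(p[2]),np.sin(p[2])
    for b in parts:
        q=[proj(F,(p[0]+c*x-sn*y,p[1]+sn*x+c*y,z+z0)) for x,y,z in product(b[:2],b[2:4],b[4:])]
        h=cv2.convexHull((np.array(q,np.float32)+.5)*s); cv2.fillConvexPoly(im,np.round(h).astype(np.int32),1)
    return im
def fit(Fs,ms,parts,x0,z0=0,s=4):
    up=[cv2.resize(m.astype(np.uint8),None,fx=s,fy=s,interpolation=cv2.INTER_NEAREST) for m in ms]
    def cost(p):
        t=0
        for F,m in zip(Fs,up):
            r=sil(F,parts,p,s,z0); t+=1-(r&m).sum()/max(1,(r|m).sum())
        return t/len(up)
    best=None
    for a in x0[2]:
        r=minimize(cost,[x0[0],x0[1],a],method='Nelder-Mead',options=dict(initial_simplex=[[x0[0],x0[1],a],[x0[0]+.02,x0[1],a],[x0[0],x0[1]+.02,a],[x0[0],x0[1],a+.3]],xatol=2e-4,fatol=1e-4))
        if best is None or r.fun<best.fun: best=r
    return best
def plan(x,y,yaw,z=None):
    """tool yaw = direction of tool x in world; prints turn about tool z and travel after turning"""
    from scipy.spatial.transform import Rotation as R
    s=monitor.get_state(); w=s['tool_rot']; M=R.from_quat([w[1],w[2],w[3],w[0]]).as_matrix()
    cur=np.arctan2(M[1,0],M[0,0]); d=(yaw-cur+np.pi)%(2*np.pi)-np.pi
    T=R.from_euler('z',yaw).as_matrix()@np.diag([1,-1,-1.]); p=s['tcp_pos']
    t=T.T@(np.array([x,y,p[2] if z is None else z])-p)
    print('tcp',p.round(4),'yaw',np.degrees(cur).round(2),'tilt',np.degrees(M[:2,2]).round(2),'j6',s['joints'][5].round(2),'| turnz',np.degrees(-d).round(2),'then travel',t.round(4),'gap',round(s['finger_gap'],3),'F',s['force'].round(1))
E
python3 - <<'E'
from h import *
a=imaging.grab_frame('scene'); b=imaging.grab_frame('side')
Fs={'scene':a,'side':b}; A=np.linspace(-1.4,1.4,5)
D={c:imaging.trace('board2',c) for c in Fs}
for r in D['scene']:
    if r['confidence']<.4: continue
    p=ray(a,*r['position'],.008)
    m=[r['mask']];F=[a]
    for q in D['side']:
        if q['confidence']>.4 and np.linalg.norm(ray(b,*q['position'],.008)-p)<.04: m.append(q['mask']);F.append(b);break
    f=fit(F,m,BOARD,(p[0],p[1],A))
    pts=np.argwhere(r['mask'])[:,::-1]; w=np.array([ray(a,u,v,.012)[:2] for u,v in pts],np.float32)
    print(r['position'].round() if hasattr(r['position'],'round') else r['position'],len(m),f.x.round(4),'err',round(f.fun,3),'rect',np.round(cv2.minAreaRect(w*1000)[1]),'rgb',a['frame'][r['mask']].mean(0).round(),round(r['confidence'],2))
def go(l,parts,n=4,rng=A):
    m=[];F=[]
    for c in Fs:
        R=imaging.trace(l,c)
        if R: m.append(R[0]['mask']);F.append(Fs[c])
    p=ray(F[0],*imaging.trace(l,'scene')[0]['position'],.03)
    f=fit(F,m,parts,(p[0],p[1],rng)); print(l,len(m),f.x.round(4),round(f.fun,3))
go('carrier',CARR,rng=[1.2,1.5,1.8]); go('holder',HOLD); go('cover',COVER,rng=[-.6,-.2,.2,.6])
E
```

```text
[161.6, 185.6] 2 [ 0.4503 -0.3876  0.2628] err 0.082 rect [96. 54.] rgb [77. 74. 75.] 0.92
[274.7, 305.6] 2 [0.7764 0.0442 0.0851] err 0.095 rect [97. 53.] rgb [162. 133.  20.] 0.87
[138.3, 229.2] 2 [ 0.6131 -0.367  -0.1677] err 0.508 rect [42. 67.] rgb [134. 102.  74.] 0.81
[183.1, 232.3] 2 [ 0.6159 -0.2456  0.1446] err 0.096 rect [100.  56.] rgb [137. 103.  75.] 0.71
[197.3, 192.5] 2 [ 0.4597 -0.2639 -0.4434] err 0.073 rect [57. 97.] rgb [117.  64.  78.] 0.71
[259.4, 205.1] 2 [ 0.465  -0.0698 -0.221 ] err 0.098 rect [54. 97.] rgb [ 33. 101.  51.] 0.59
carrier 2 [0.6084 0.0233 1.6294] 0.103
holder 2 [ 0.439   0.0822 -0.322 ] 0.188
cover 2 [0.4781 0.2731 0.4503] 0.053
```

```bash
python3 - <<'E'
from h import *
plan(.4503,-.3876,.2628); plan(.4503,-.3876,.2628-np.pi)
F=imaging.grab_frame('wrist'); print(F['extrinsics'].round(3), F['K'][0,0]); print(monitor.get_state()['time_s'])
E
```

```text
tcp [ 0.2396 -0.5227  0.2563] yaw 24.62 tilt [0. 0.] j6 -0.07 | turnz 9.57 then travel [ 0.2386 -0.0757  0.    ] gap 1.0 F [-0.5 -0.2 -0.6]
tcp [ 0.2396 -0.5227  0.2563] yaw 24.62 tilt [0. 0.] j6 -0.07 | turnz -170.43 then travel [-0.2386  0.0757  0.    ] gap 1.0 F [-0.5 -0.2 -0.6]
[[ 0.417 -0.869 -0.266  0.308]
 [-0.909 -0.398 -0.124 -0.491]
 [ 0.002  0.293 -0.956  0.373]
 [ 0.     0.     0.     1.   ]] 272.5378004419938
2.0
```

>>> {"api": "jog_arm", "payload": {
  "commands": [
    {"travel":[0,0,0],"turn":[0,0,9.6]},
    {"travel":[0.06,-0.019,0],"turn":[0,0,0]},
    {"travel":[0.06,-0.019,0],"turn":[0,0,0]},
    {"travel":[0.06,-0.019,0],"turn":[0,0,0]},
    {"travel":[0.059,-0.019,0],"turn":[0,0,0]}
  ],
  "hand": 1,
  "grip_force": 40
}}

```text
time_s: 2.62
tcp_pos: [0.4511, -0.3871, 0.2565]
tool_rot: [0.0, 0.991, 0.131, 0.0]
force: [-0.8, -0.5, -1.1]
finger_gap: 0.996
```

```bash
cat >> h.py <<'E'
def wfit(l,parts,x,y,yaw,z0=0,name=None,near=.05):
    F=imaging.grab_frame('wrist'); R=imaging.trace(l,'wrist')
    if name: save(F['frame'],name)
    out=None
    for r in R:
        p=ray(F,*r['position'],z0+.008)
        if np.hypot(p[0]-x,p[1]-y)<near:
            f=fit([F],[r['mask']],parts,(p[0],p[1],[yaw,yaw-.2,yaw+.2]),z0); print(l,'wrist',f.x.round(4),'err',round(f.fun,3),'conf',round(r['confidence'],2),'edge',bool(r['mask'][[0,-1]].any() or r['mask'][:,[0,-1]].any())); out=f.x; break
    return out
E
python3 - <<'E'
from h import *
f=wfit('board5',BOARD,.4503,-.3876,.2628,name='w1.png')
plan(.4503,-.3876,.2628)
if f is not None: plan(*f)
E
```

```text
board5 wrist [ 0.454  -0.3872  0.2471] err 0.057 conf 0.79 edge False
tcp [ 0.4546 -0.3844  0.2563] yaw 15.39 tilt [0.18 0.08] j6 0.53 | turnz 0.33 then travel [-0.005  0.002  0.   ] gap 1.0 F [-1.  -0.2  1. ]
tcp [ 0.4546 -0.3844  0.2563] yaw 15.39 tilt [0.18 0.08] j6 0.53 | turnz 1.23 then travel [-0.0013  0.0026  0.    ] gap 1.0 F [-1.  -0.2  1. ]
```

View pics/w1.png

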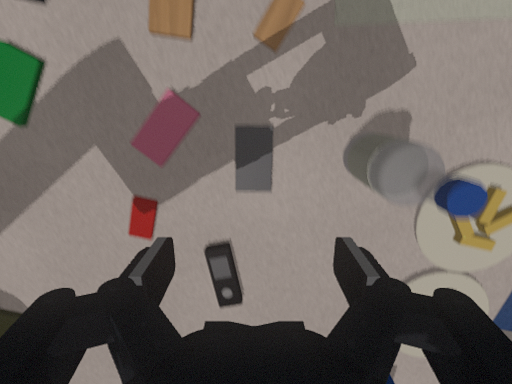

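>>> {"api": "jog_arm", "payload": {
  "commands": [
    {"travel":[-0.003,0.003,0.05],"turn":[0,0,0.8]},
    {"travel":[0,0,0.06],"turn":[0,0,0]},
    {"travel":[0,0,0.06],"turn":[0,0,0]},
    {"travel":[0,0,0.03],"turn":[0,0,0]},
    {"travel":[0,0,0],"turn":[0,0,0]}
  ]
}}

```text
time_s: 3.35
tcp_pos: [0.4454, -0.3905, 0.0537]
tool_rot: [-0.003, 0.992, 0.124, -0.002]
force: [-0.2, 0.4, -0.0]
finger_gap: 1.0
```

>>> {"api": "jog_arm", "payload": {
  "commands": [
    {"travel":[0,0,0.02],"turn":[0,0,0]},
    {"travel":[0,0,0.01],"turn":[0,0,0]},
    {"travel":[0,0,0],"turn":[0,0,0]}
  ]
}}

```text
time_s: 3.72
tcp_pos: [0.4475, -0.3921, 0.0269]
tool_rot: [0.0, 0.992, 0.124, 0.0]
force: [0.3, -1.1, 0.2]
finger_gap: 1.0
```

>>> {"api": "jog_arm", "payload": {
  "commands": [
    {"travel":[0,0,0],"turn":[0,0,0]},
    {"travel":[0,0,0],"turn":[0,0,0]},
    {"travel":[0,0,0],"turn":[0,0,0]},
    {"travel":[0,0,0],"turn":[0,0,0]},
    {"travel":[0,0,0],"turn":[0,0,0]}
  ],
  "hand": -1,
  "grip_force": 40
}}

```text
time_s: 4.35
tcp_pos: [0.4479, -0.3921, 0.0275]
tool_rot: [0.001, 0.992, 0.124, 0.0]
force: [-0.7, 0.7, 5.8]
finger_gap: 0.57
```

```bash
python3 - <<'E'
from h import *
plan(.4525,-.3874,.255,.026)
save(imaging.grab_frame('side')['frame'][230:340,120:300].repeat(4,0).repeat(4,1),'d2.png')
E
```

```text
tcp [ 0.4479 -0.3921  0.0275] yaw 14.23 tilt [ 0.06 -0.06] j6 0.53 | turnz -0.38 then travel [ 0.0057 -0.0034  0.0015] gap 0.57 F [-0.7  0.7  5.8]
```

View pics/d2.png

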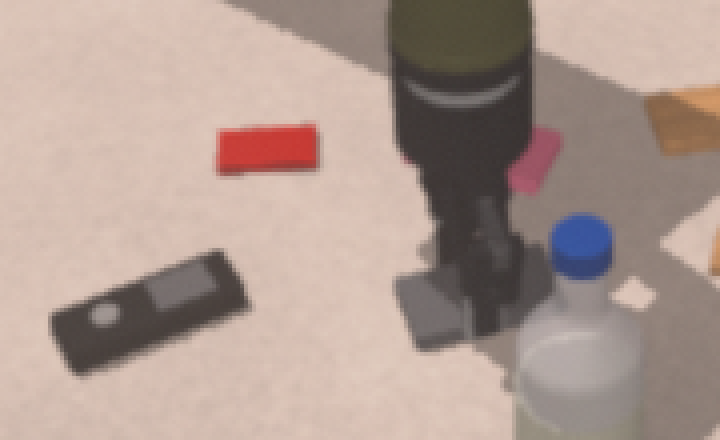

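>>> {"api": "jog_arm", "payload": {
  "commands": [
    {"travel":[0,0,-0.05],"turn":[0,0,0]},
    {"travel":[0,0,-0.06],"turn":[0,0,0]},
    {"travel":[0,0,-0.06],"turn":[0,0,-9.9]},
    {"travel":[0,0,-0.05],"turn":[0,0,-9.9]},
    {"travel":[0,0,0],"turn":[0,0,-9.9]}
  ]
}}

```text
time_s: 5.03
tcp_pos: [0.4496, -0.3938, 0.2523]
tool_rot: [0.005, 0.926, 0.377, 0.002]
force: [-0.5, -0.5, -0.9]
finger_gap: 0.568
```

>>> {"api": "jog_arm", "payload": {
  "commands": [
    {"travel":[0,0,0],"turn":[0,0,-9.9]},
    {"travel":[0,0,0],"turn":[0,0,-9.9]},
    {"travel":[0,0,0],"turn":[0,0,-9.9]},
    {"travel":[0,0,0],"turn":[0,0,-9.9]},
    {"travel":[0,0,0],"turn":[0,0,-9.9]}
  ]
}}

```text
time_s: 5.65
tcp_pos: [0.4473, -0.3915, 0.2464]
tool_rot: [-0.0, 0.684, 0.73, 0.0]
force: [0.2, 0.8, -0.5]
finger_gap: 0.568
```

>>> {"api": "jog_arm", "payload": {
  "commands": [
    {"travel":[0.04,0.022,0],"turn":[0,0,0]},
    {"travel":[0.04,0.022,0],"turn":[0,0,0]},
    {"travel":[0.04,0.022,0],"turn":[0,0,0]},
    {"travel":[0.04,0.022,0],"turn":[0,0,0]},
    {"travel":[0.04,0.022,0],"turn":[0,0,0]}
  ]
}}

```text
time_s: 6.28
tcp_pos: [0.5456, -0.1841, 0.2465]
tool_rot: [0.0, 0.686, 0.728, 0.0]
force: [0.4, -0.8, -0.7]
finger_gap: 0.57
```

>>> {"api": "jog_arm", "payload": {
  "commands": [
    {"travel":[0.04,0.022,0],"turn":[0,0,0]},
    {"travel":[0.04,0.022,0],"turn":[0,0,0]},
    {"travel":[0.04,0.022,0],"turn":[0,0,0]},
    {"travel":[0.02,0.01,0],"turn":[0,0,0]},
    {"travel":[0,0,0],"turn":[0,0,0]}
  ]
}}

```text
time_s: 6.9
tcp_pos: [0.613, -0.0401, 0.2462]
tool_rot: [-0.0, 0.685, 0.729, -0.0]
force: [0.1, -0.6, -0.6]
finger_gap: 0.569
```

```bash
python3 - <<'E'
from h import *
plan(.6116,-.0316,1.6294)
f=wfit('carrier',CARR,.608,.023,1.6294,name='w2.png',near=.1)
E
```

```text
tcp [ 0.613  -0.0401  0.2462] yaw 93.57 tilt [-0.02 -0.02] j6 -0.2 | turnz 0.21 then travel [ 0.0086 -0.0009  0.    ] gap 0.569 F [ 0.1 -0.6 -0.6]
carrier wrist [0.6066 0.1037 1.6288] err 0.099 conf 0.89 edge True
```

View pics/w2.png

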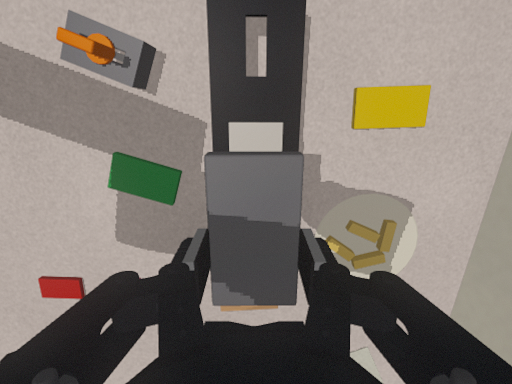

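```bash
python3 - <<'E'
from h import *
F=imaging.grab_frame('wrist')
for n,u,v,z in[('slot',256,15,.048),('slot',256.5,76,.048),('slotL',246,45,.04801),('slotR',267,45,.048),('plinthL',229,122,.054),('plinthR',283,122,.054),('deckL',209,20,.048),('deckR',304,20,.048),('deckL',211,130,.048),('deckR',303,130,.048)]: print(n,ray(F,u,v,z).round(4))
for z in (.225,.230,.235):
    c=[ray(F,u,v,z) for u,v in((206,153),(302,153),(297,305),(212,305))]
    print(z,np.round(c,4)[:,:2].tolist(),np.linalg.norm(c[0]-c[1]).round(4),np.linalg.norm(c[1]-c[2]).round(4),np.mean(c,0).round(4)[:2])
print(F['extrinsics'][:3,3])
E
```

```text
slot [0.6055 0.1195 0.048 ]
slot [0.6096 0.0625 0.048 ]
slotL [0.5968 0.0916 0.048 ]
slotR [0.6186 0.093  0.048 ]
plinthL [0.5823 0.0132 0.054 ]
plinthR [0.6417 0.0168 0.054 ]
deckL [0.5582 0.1122 0.048 ]
deckR [0.6544 0.118  0.048 ]
deckL [0.5617 0.0028 0.048 ]
deckR [0.6657 0.009  0.048 ]
0.225 [[0.5856, 0.0081], [0.6343, 0.0111], [0.6417, -0.0818], [0.59, -0.0849]] 0.0488 0.0931 [ 0.6129 -0.0369]
0.23 [[0.5864, 0.009], [0.6333, 0.0118], [0.6405, -0.0776], [0.5907, -0.0806]] 0.047 0.0897 [ 0.6127 -0.0343]
0.235 [[0.5873, 0.0099], [0.6324, 0.0126], [0.6393, -0.0735], [0.5913, -0.0763]] 0.0452 0.0864 [ 0.6126 -0.0318]
[0.60840974 0.03296471 0.36271425]
```

>>> {"api": "jog_arm", "payload": {
  "commands": [
    {"travel":[0.0012,0.0015,0.04],"turn":[0,0,0.2]},
    {"travel":[0,0,0.05],"turn":[0,0,0]},
    {"travel":[0,0,0.04],"turn":[0,0,0]},
    {"travel":[0,0,0.02],"turn":[0,0,0]},
    {"travel":[0,0,0],"turn":[0,0,0]}
  ]
}}

```text
time_s: 7.68
tcp_pos: [0.6123, -0.0413, 0.0945]
tool_rot: [-0.002, 0.688, 0.726, -0.002]
force: [-1.2, -0.7, 0.0]
finger_gap: 0.569
```

>>> {"api": "jog_arm", "payload": {
  "commands": [
    {"travel":[0,0,0.006],"turn":[0,0,0]},
    {"travel":[0,0,0.005],"turn":[0,0,0]},
    {"travel":[0,0,0.0025],"turn":[0,0,0]},
    {"travel":[0,0,0],"turn":[0,0,0]}
  ]
}}

```text
time_s: 8.18
tcp_pos: [0.6143, -0.0399, 0.083]
tool_rot: [0.0, 0.687, 0.727, 0.0]
force: [0.7, -0.2, -0.4]
finger_gap: 0.57
```

```bash
python3 - <<'E'
from h import *
plan(.6145,-.0389,1.6294,.0815)
E
```

```text
tcp [ 0.6143 -0.0399  0.083 ] yaw 93.23 tilt [ 0.02 -0.  ] j6 -0.19 | turnz -0.12 then travel [0.001  0.0002 0.0015] gap 0.57 F [ 0.7 -0.2 -0.4]
```

>>> {"api": "jog_arm", "payload": {
  "commands": [
    {"travel":[0.001,0,0.0015],"turn":[0,0,0]},
    {"travel":[0,0,0],"turn":[0,0,0]}
  ]
}}

```text
time_s: 8.43
tcp_pos: [0.6145, -0.0388, 0.0816]
tool_rot: [0.0, 0.687, 0.727, 0.0]
force: [1.1, -0.4, 0.5]
finger_gap: 0.568
```

>>> {"api": "jog_arm", "payload": {
  "commands": [
    {"travel":[0,0,0],"turn":[0,0,0]},
    {"travel":[0,0,0],"turn":[0,0,0]},
    {"travel":[0,0,0],"turn":[0,0,0]},
    {"travel":[0,0,0],"turn":[0,0,0]}
  ],
  "hand": 0.9
}}

```text
time_s: 8.93
tcp_pos: [0.6142, -0.0389, 0.0813]
tool_rot: [-0.0, 0.687, 0.727, -0.0]
force: [0.6, 0.6, 0.0]
finger_gap: 0.951
```

>>> {"api": "jog_arm", "payload": {
  "commands": [
    {"travel":[0,0,-0.04],"turn":[0,0,0]},
    {"travel":[-0.03,0,-0.06],"turn":[0,0,0]},
    {"travel":[-0.03,0,-0.06],"turn":[0,0,0]},
    {"travel":[0,0,-0.02],"turn":[0,0,0]},
    {"travel":[0,0,0],"turn":[0,0,0]}
  ]
}}

```text
time_s: 9.55
tcp_pos: [0.6184, -0.0954, 0.2554]
tool_rot: [0.002, 0.687, 0.726, 0.001]
force: [0.4, -0.8, -0.6]
finger_gap: 0.951
```

```bash
python3 - <<'E'
from h import *
plan(.465,-.0698,-.221)
f=wfit('board5',BOARD,.614,-.035,1.63,z0=.054,name='w3.png')
E
```

```text
tcp [ 0.6184 -0.0954  0.2554] yaw 93.18 tilt [ 0.27 -0.05] j6 -0.28 | turnz 105.85 then travel [-0.1553  0.0087  0.    ] gap 0.951 F [ 0.4 -0.8 -0.6]
board5 wrist [ 0.6146 -0.0325  1.6266] err 0.023 conf 0.65 edge False
```

View pics/w3.png

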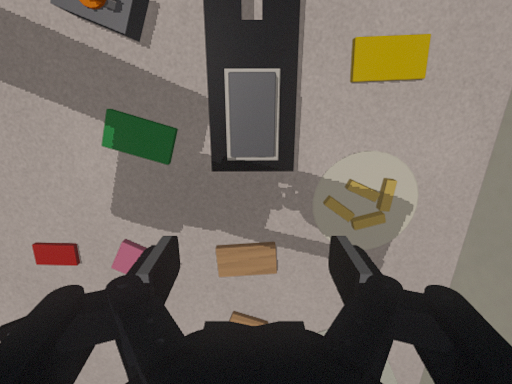

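```bash
python3 - <<'E'
from h import *
f=wfit('board2',BOARD,.6159,-.2456,.1446); plan(*f)
f=wfit('board3',BOARD,.465,-.0698,-.221); plan(f[0],f[1],f[2])
E
```

```text
board2 wrist [ 0.6177 -0.2467  0.1698] err 0.073 conf 0.7 edge False
tcp [ 0.6162 -0.0941  0.251 ] yaw 93.25 tilt [-0.22  0.05] j6 -0.28 | turnz 83.52 then travel [-0.0243  0.1507  0.    ] gap 0.95 F [ 0.1 -0.1  0.3]
board3 wrist [ 0.4671 -0.0694 -0.2206] err 0.038 conf 0.77 edge False
tcp [ 0.6164 -0.0942  0.2512] yaw 93.26 tilt [-0.2   0.05] j6 -0.28 | turnz 105.9 then travel [-0.1511  0.0085  0.    ] gap 0.951 F [-0.1 -0.2  0.7]
```

>>> {"api": "jog_arm", "payload": {
  "commands": [
    {"travel":[0,0,0],"turn":[0,0,10.5]},
    {"travel":[0,0,0],"turn":[0,0,10.5]},
    {"travel":[0,0,0],"turn":[0,0,10.5]},
    {"travel":[0,0,0],"turn":[0,0,10.5]},
    {"travel":[0,0,0],"turn":[0,0,10.5]}
  ],
  "hand": 1
}}

```text
time_s: 10.48
tcp_pos: [0.6169, -0.0944, 0.2518]
tool_rot: [-0.001, 0.938, 0.345, -0.001]
force: [0.3, 0.9, -0.5]
finger_gap: 1.002
```

>>> {"api": "jog_arm", "payload": {
  "commands": [
    {"travel":[0,0,0],"turn":[0,0,10.5]},
    {"travel":[0,0,0],"turn":[0,0,10.5]},
    {"travel":[0,0,0],"turn":[0,0,10.5]},
    {"travel":[-0.012,0.05,0],"turn":[0,0,0]},
    {"travel":[-0.011,0.05,0],"turn":[0,0,0]}
  ]
}}

```text
time_s: 11.1
tcp_pos: [0.6105, -0.1971, 0.2519]
tool_rot: [-0.0, 0.997, 0.082, -0.001]
force: [0.5, 0.3, -0.8]
finger_gap: 1.002
```

>>> {"api": "jog_arm", "payload": {
  "commands": [
    {"travel":[0,0.05,0],"turn":[0,0,0]},
    {"travel":[0,0,0.05],"turn":[0,0,0]},
    {"travel":[0,0,0.05],"turn":[0,0,0]},
    {"travel":[0,0,0.04],"turn":[0,0,0]},
    {"travel":[0,0,0],"turn":[0,0,0]}
  ]
}}

```text
time_s: 11.72
tcp_pos: [0.6155, -0.2448, 0.1083]
tool_rot: [-0.003, 0.997, 0.081, -0.005]
force: [0.2, 0.1, 0.2]
finger_gap: 1.001
```

```bash
python3 - <<'E'
from h import *
f=wfit('board2',BOARD,.6159,-.2456,.157,name='w4.png')
plan(.617,-.2462,.157,.0275)
if f is not None: plan(*f,.0275)
E
```

```text
tcp [ 0.619  -0.2464  0.1131] yaw 9.24 tilt [-0.03  0.02] j6 0.97 | turnz 0.25 then travel [-0.0019 -0.0005  0.0856] gap 0.999 F [0.3 0.  0.2]
```

>>> {"api": "jog_arm", "payload": {
  "commands": [
    {"travel":[-0.002,0,0.04],"turn":[0,0,0.2]},
    {"travel":[0,0,0.03],"turn":[0,0,0]},
    {"travel":[0,0,0.0155],"turn":[0,0,0]},
    {"travel":[0,0,0],"turn":[0,0,0]},
    {"travel":[0,0,0],"turn":[0,0,0]}
  ]
}}

```text
time_s: 12.45
tcp_pos: [0.6181, -0.2474, 0.0294]
tool_rot: [0.001, 0.997, 0.079, 0.001]
force: [-0.6, 0.6, -0.6]
finger_gap: 1.001
```

>>> {"api": "jog_arm", "payload": {
  "commands": [
    {"travel":[0,0,0],"turn":[0,0,0]},
    {"travel":[0,0,0],"turn":[0,0,0]},
    {"travel":[0,0,0],"turn":[0,0,0]},
    {"travel":[0,0,0],"turn":[0,0,0]},
    {"travel":[0,0,0],"turn":[0,0,0]}
  ],
  "hand": -1
}}

```text
time_s: 13.08
tcp_pos: [0.6173, -0.2471, 0.0289]
tool_rot: [0.0, 0.997, 0.079, 0.001]
force: [0.1, 0.1, 5.6]
finger_gap: 0.569
```

```bash
python3 - <<'E'
from h import *
plan(.617,-.2465,.157,.0275)
E
```

```text
tcp [ 0.6173 -0.2471  0.0289] yaw 9.02 tilt [ 0.09 -0.05] j6 0.97 | turnz 0.03 then travel [-0.0002 -0.0006  0.0014] gap 0.569 F [0.1 0.1 5.6]
```

>>> {"api": "jog_arm", "payload": {
  "commands": [
    {"travel":[0,0,-0.05],"turn":[0,0,0]},
    {"travel":[0,0,-0.06],"turn":[0,0,0]},
    {"travel":[0,0,-0.06],"turn":[0,0,-10.5]},
    {"travel":[0,0,-0.05],"turn":[0,0,-10.5]},
    {"travel":[0,0,0],"turn":[0,0,-10.5]}
  ]
}}

```text
time_s: 13.7
tcp_pos: [0.6193, -0.2481, 0.2539]
tool_rot: [0.004, 0.937, 0.349, 0.004]
force: [0.1, 0.5, -0.5]
finger_gap: 0.565
```

>>> {"api": "jog_arm", "payload": {
  "commands": [
    {"travel":[0,0,0],"turn":[0,0,-10.5]},
    {"travel":[0,0,0],"turn":[0,0,-10.5]},
    {"travel":[0,0,0],"turn":[0,0,-10.5]},
    {"travel":[0,0,0],"turn":[0,0,-10.5]},
    {"travel":[0,0,0],"turn":[0,0,-10.5]}
  ]
}}

```text
time_s: 14.32
tcp_pos: [0.6164, -0.2467, 0.2474]
tool_rot: [-0.0, 0.686, 0.728, -0.0]
force: [0.4, -0.4, -0.5]
finger_gap: 0.57
```

>>> {"api": "jog_arm", "payload": {
  "commands": [
    {"travel":[0.043,0.002,0],"turn":[0,0,-0.2]},
    {"travel":[0.043,0.002,0],"turn":[0,0,0]},
    {"travel":[0.043,0.002,0],"turn":[0,0,0]},
    {"travel":[0.043,0.002,0],"turn":[0,0,0]},
    {"travel":[0.042,0.001,0],"turn":[0,0,0]}
  ]
}}

```text
time_s: 14.95
tcp_pos: [0.6134, -0.0313, 0.2475]
tool_rot: [-0.0, 0.687, 0.727, -0.0]
force: [0.3, -0.3, -0.7]
finger_gap: 0.566
```

>>> {"api": "jog_arm", "payload": {
  "commands": [
    {"travel":[0,0,0],"turn":[0,0,0]},
    {"travel":[0,0,0],"turn":[0,0,0]}
  ]
}}

```text
time_s: 15.2
tcp_pos: [0.6137, -0.0329, 0.2476]
tool_rot: [0.0, 0.687, 0.727, -0.0]
force: [0.0, -0.6, -0.7]
finger_gap: 0.568
```

```bash
python3 - <<'E'
from h import *
plan(.6146,-.0328,1.627,.0945)
F=imaging.grab_frame('wrist'); save(F['frame'],'w5.png')
p=monitor.get_state()['tcp_pos']
R=[r for r in imaging.trace('board2','wrist') if np.linalg.norm(np.array(r['position'])-[255,230])<50]
for r in R[:1]:
    q=np.argwhere(r['mask']); print(r['confidence'],q.min(0),q.max(0))
# predicted edges of a centred board: ends of top face
for dx in(-.045,.045):
    z=p[2]-.0289+.012; print([proj(F,(p[0]-.056*dx+s*.025,p[1]+dx,z)).round(1).tolist() for s in(-1,1)])
E
```

```text
tcp [ 0.6137 -0.0329  0.2476] yaw 93.27 tilt [-0.   -0.04] j6 -0.18 | turnz 0.05 then travel [0.     0.0009 0.1531] gap 0.568 F [ 0.  -0.6 -0.7]
0.87 [164 207] [314 303]
[[210.9, 313.9], [294.2, 317.7]]
[[202.7, 165.8], [302.3, 171.4]]
```

View pics/w5.png

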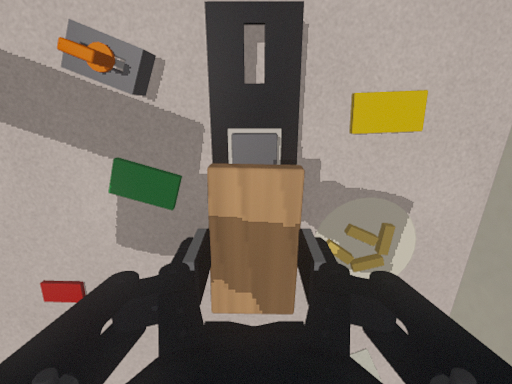

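>>> {"api": "jog_arm", "payload": {
  "commands": [
    {"travel":[-0.0007,0.0009,0.04],"turn":[0,0,0]},
    {"travel":[0,0,0.05],"turn":[0,0,0]},
    {"travel":[0,0,0.04],"turn":[0,0,0]},
    {"travel":[0,0,0.01],"turn":[0,0,0]},
    {"travel":[0,0,0],"turn":[0,0,0]}
  ]
}}

```text
time_s: 15.92
tcp_pos: [0.615, -0.0342, 0.1076]
tool_rot: [-0.0, 0.687, 0.726, -0.0]
force: [0.1, 0.6, -1.1]
finger_gap: 0.571
```

>>> {"api": "jog_arm", "payload": {
  "commands": [
    {"travel":[0,0,0.006],"turn":[0,0,0]},
    {"travel":[0,0,0.005],"turn":[0,0,0]},
    {"travel":[0,0,0.001],"turn":[0,0,0]},
    {"travel":[0,0,0],"turn":[0,0,0]},
    {"travel":[0,0,0],"turn":[0,0,0]}
  ]
}}

```text
time_s: 16.55
tcp_pos: [0.6149, -0.0333, 0.0959]
tool_rot: [0.0, 0.687, 0.727, 0.0]
force: [0.6, -0.1, -1.0]
finger_gap: 0.56
```

```bash
python3 - <<'E'
from h import *
plan(.6146,-.0335,1.627,.0949)
E
```

```text
tcp [ 0.6149 -0.0333  0.0959] yaw 93.23 tilt [ 0.03 -0.  ] j6 -0.18 | turnz 0.01 then travel [-0.0002 -0.0003  0.001 ] gap 0.56 F [ 0.6 -0.1 -1. ]
```

>>> {"api": "jog_arm", "payload": {
  "commands": [
    {"travel":[0,0,0.001],"turn":[0,0,0]},
    {"travel":[0,0,0],"turn":[0,0,0]}
  ]
}}

```text
time_s: 16.8
tcp_pos: [0.6149, -0.0333, 0.0949]
tool_rot: [0.0, 0.687, 0.727, 0.0]
force: [-1.4, 0.4, 2.0]
finger_gap: 0.571
```

>>> {"api": "jog_arm", "payload": {
  "commands": [
    {"travel":[0,0,0],"turn":[0,0,0]},
    {"travel":[0,0,0],"turn":[0,0,0]},
    {"travel":[0,0,0],"turn":[0,0,0]},
    {"travel":[0,0,0],"turn":[0,0,0]}
  ],
  "hand": 0.9
}}

```text
time_s: 17.3
tcp_pos: [0.6147, -0.0333, 0.0945]
tool_rot: [-0.0, 0.687, 0.727, -0.0]
force: [0.5, -0.6, 1.0]
finger_gap: 0.948
```

>>> {"api": "jog_arm", "payload": {
  "commands": [
    {"travel":[0,0,-0.04],"turn":[0,0,0]},
    {"travel":[-0.03,0,-0.05],"turn":[0,0,0]},
    {"travel":[-0.03,0,-0.05],"turn":[0,0,0]},
    {"travel":[0,0,-0.02],"turn":[0,0,0]},
    {"travel":[0,0,0],"turn":[0,0,0]}
  ]
}}

```text
time_s: 17.92
tcp_pos: [0.6192, -0.0939, 0.2568]
tool_rot: [0.002, 0.687, 0.726, 0.001]
force: [-0.3, 0.2, -1.5]
finger_gap: 0.947
```

```bash
python3 - <<'E'
from h import *
f=wfit('board2',BOARD,.614,-.035,1.63,z0=.066,name='w6.png')
f=wfit('board3',BOARD,.465,-.0698,-.221)
plan(.4664,-.0695,-.221+np.pi)
E
```

```text
board2 wrist [ 0.6155 -0.0339  1.6011] err 0.031 conf 0.97 edge False
board3 wrist [ 0.4672 -0.0698 -0.2364] err 0.032 conf 0.75 edge False
tcp [ 0.617  -0.0926  0.2527] yaw 93.26 tilt [-0.2   0.05] j6 -0.27 | turnz -74.08 then travel [ 0.152  -0.0105  0.    ] gap 0.948 F [ 0.8  0.6 -0.5]
```

View pics/w6.png

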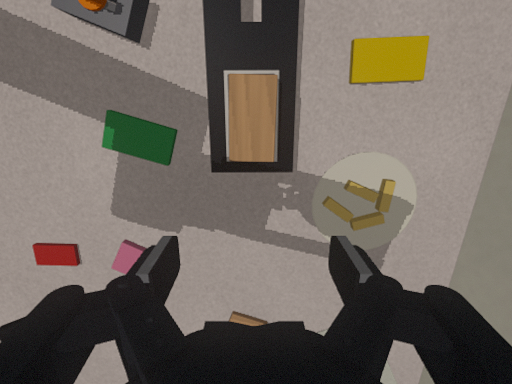

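>>> {"api": "jog_arm", "payload": {
  "commands": [
    {"travel":[0,0,0],"turn":[0,0,-10.5]},
    {"travel":[0,0,0],"turn":[0,0,-10.5]},
    {"travel":[0,0,0],"turn":[0,0,-10.5]},
    {"travel":[0,0,0],"turn":[0,0,-10.5]},
    {"travel":[0,0,0],"turn":[0,0,-10.5]}
  ],
  "hand": 1
}}

```text
time_s: 18.75
tcp_pos: [0.6173, -0.0925, 0.2526]
tool_rot: [-0.002, 0.291, 0.957, -0.0]
force: [1.1, 1.1, -0.4]
finger_gap: 0.998
```

>>> {"api": "jog_arm", "payload": {
  "commands": [
    {"travel":[0,0,0],"turn":[0,0,-10.5]},
    {"travel":[0,0,0],"turn":[0,0,-10.5]},
    {"travel":[0.05,-0.004,0],"turn":[0,0,0]},
    {"travel":[0.05,-0.004,0],"turn":[0,0,0]},
    {"travel":[0.051,-0.003,0],"turn":[0,0,0]}
  ]
}}

```text
time_s: 19.38
tcp_pos: [0.4664, -0.0685, 0.2528]
tool_rot: [-0.002, 0.115, 0.993, 0.0]
force: [0.1, 0.0, 0.8]
finger_gap: 1.0
```

>>> {"api": "jog_arm", "payload": {
  "commands": [
    {"travel":[0,0,0.04],"turn":[0,0,0]},
    {"travel":[0,0,0.05],"turn":[0,0,0]},
    {"travel":[0,0,0.04],"turn":[0,0,0]},
    {"travel":[0,0,0],"turn":[0,0,0]},
    {"travel":[0,0,0],"turn":[0,0,0]}
  ]
}}

```text
time_s: 20.0
tcp_pos: [0.469, -0.0691, 0.1249]
tool_rot: [-0.0, 0.115, 0.993, 0.0]
force: [0.9, -0.1, 0.6]
finger_gap: 0.999
```

```bash
python3 - <<'E'
from h import *
plan(.4668,-.0697,-.225+np.pi,.0285)
E
```

```text
tcp [ 0.469  -0.0691  0.1249] yaw 166.75 tilt [-0.01  0.  ] j6 -1.57 | turnz -0.36 then travel [ 0.002  -0.0011  0.0964] gap 0.999 F [ 0.9 -0.1  0.6]
```

>>> {"api": "jog_arm", "payload": {
  "commands": [
    {"travel":[0.002,-0.001,0.04],"turn":[0,0,-0.3]},
    {"travel":[0,0,0.04],"turn":[0,0,0]},
    {"travel":[0,0,0.0165],"turn":[0,0,0]},
    {"travel":[0,0,0],"turn":[0,0,0]},
    {"travel":[0,0,0],"turn":[0,0,0]}
  ]
}}

```text
time_s: 20.62
tcp_pos: [0.4681, -0.0701, 0.0296]
tool_rot: [0.002, 0.113, 0.994, -0.0]
force: [-1.0, 0.5, 0.5]
finger_gap: 1.0
```

>>> {"api": "jog_arm", "payload": {
  "commands": [
    {"travel":[0,0,0],"turn":[0,0,0]},
    {"travel":[0,0,0],"turn":[0,0,0]},
    {"travel":[0,0,0],"turn":[0,0,0]},
    {"travel":[0,0,0],"turn":[0,0,0]},
    {"travel":[0,0,0],"turn":[0,0,0]}
  ],
  "hand": -1
}}

```text
time_s: 21.25
tcp_pos: [0.4671, -0.0699, 0.0293]
tool_rot: [0.001, 0.113, 0.994, -0.0]
force: [-0.9, -0.3, 8.0]
finger_gap: 0.567
```

>>> {"api": "jog_arm", "payload": {
  "commands": [
    {"travel":[0,0,-0.05],"turn":[0,0,0]},
    {"travel":[0,0,-0.06],"turn":[0,0,0]},
    {"travel":[0,0,-0.06],"turn":[0,0,10.5]},
    {"travel":[0,0,-0.05],"turn":[0,0,10.5]},
    {"travel":[0,0,0],"turn":[0,0,10.5]}
  ]
}}

```text
time_s: 21.88
tcp_pos: [0.4691, -0.0704, 0.2531]
tool_rot: [0.005, 0.381, 0.924, 0.001]
force: [1.1, -1.7, -0.6]
finger_gap: 0.567
```

>>> {"api": "jog_arm", "payload": {
  "commands": [
    {"travel":[0,0,0],"turn":[0,0,10.5]},
    {"travel":[0,0,0],"turn":[0,0,10.5]},
    {"travel":[0,0,0],"turn":[0,0,10.5]},
    {"travel":[0,0,0],"turn":[0,0,10.5]},
    {"travel":[0,0,0],"turn":[0,0,0]}
  ]
}}

```text
time_s: 22.5
tcp_pos: [0.4661, -0.0697, 0.2482]
tool_rot: [-0.0, 0.684, 0.729, -0.0]
force: [0.2, 0.4, -1.1]
finger_gap: 0.566
```

```bash
python3 - <<'E'
from h import *
plan(.6148,-.033,1.627)
E
```

```text
tcp [ 0.4661 -0.0697  0.2482] yaw 93.64 tilt [-0.01  0.  ] j6 -0.3 | turnz 0.42 then travel [0.0283 0.1506 0.    ] gap 0.566 F [ 0.2  0.4 -1.1]
```

>>> {"api": "jog_arm", "payload": {
  "commands": [
    {"travel":[0.007,0.038,0],"turn":[0,0,0.4]},
    {"travel":[0.007,0.038,0],"turn":[0,0,0]},
    {"travel":[0.007,0.038,0],"turn":[0,0,0]},
    {"travel":[0.007,0.0366,0],"turn":[0,0,0]},
    {"travel":[0,0,0.03],"turn":[0,0,0]}
  ]
}}

```text
time_s: 23.12
tcp_pos: [0.6203, -0.0329, 0.22]
tool_rot: [0.003, 0.686, 0.728, 0.003]
force: [-0.3, 1.0, -0.4]
finger_gap: 0.564
```

>>> {"api": "jog_arm", "payload": {
  "commands": [
    {"travel":[0,0,0.05],"turn":[0,0,0]},
    {"travel":[0,0,0.04],"turn":[0,0,0]},
    {"travel":[0,0,0.01],"turn":[0,0,0]},
    {"travel":[0,0,0],"turn":[0,0,0]},
    {"travel":[0,0,0],"turn":[0,0,0]}
  ]
}}

```text
time_s: 23.75
tcp_pos: [0.6168, -0.0336, 0.1201]
tool_rot: [0.001, 0.687, 0.726, 0.001]
force: [0.4, 0.4, -0.5]
finger_gap: 0.568
```

```bash
python3 - <<'E'
from h import *
plan(.6148,-.033,1.627,.1073)
F=imaging.grab_frame('wrist')
p=monitor.get_state()['tcp_pos']
R=[r for r in imaging.trace('board3','wrist') if np.linalg.norm(np.array(r['position'])-[255,230])<60]
for r in R[:1]:
    q=np.argwhere(r['mask']); print(r['confidence'],q.min(0),q.max(0))
for dx in(-.045,.045):
    z=p[2]-.0293+.012; print([proj(F,(p[0]-.056*dx+s*.025,p[1]+dx,z)).round(1).tolist() for s in(-1,1)])
E
```

```text
tcp [ 0.6168 -0.0336  0.1201] yaw 93.16 tilt [ 0.21 -0.02] j6 -0.18 | turnz -0.06 then travel [ 0.0007 -0.0019  0.0128] gap 0.568 F [ 0.4  0.4 -0.5]
0.81 [162 206] [312 302]
[[210.7, 313.0], [294.1, 316.5]]
[[202.2, 164.7], [301.8, 170.0]]
```

>>> {"api": "jog_arm", "payload": {
  "commands": [
    {"travel":[0,-0.001,0.006],"turn":[0,0,0]},
    {"travel":[0,0,0.005],"turn":[0,0,0]},
    {"travel":[0,0,0.0012],"turn":[0,0,0]},
    {"travel":[0,0,0],"turn":[0,0,0]},
    {"travel":[0,0,0],"turn":[0,0,0]}
  ]
}}

```text
time_s: 24.48
tcp_pos: [0.6142, -0.0334, 0.1073]
tool_rot: [0.0, 0.688, 0.726, 0.0]
force: [-2.3, 0.9, 10.1]
finger_gap: 0.568
```

>>> {"api": "jog_arm", "payload": {
  "commands": [
    {"travel":[0,0,0],"turn":[0,0,0]},
    {"travel":[0,0,0],"turn":[0,0,0]}
  ]
}}

```text
time_s: 24.72
tcp_pos: [0.6142, -0.0334, 0.1073]
tool_rot: [0.0, 0.687, 0.726, 0.0]
force: [-2.3, 0.5, 9.6]
finger_gap: 0.566
```

```bash
python3 - <<'E'
from h import *
plan(.6148,-.034,1.627,.1073)
E
```

```text
tcp [ 0.6142 -0.0334  0.1073] yaw 93.13 tilt [ 0.04 -0.01] j6 -0.18 | turnz -0.09 then travel [-0.0007  0.0005  0.    ] gap 0.566 F [-2.3  0.5  9.6]
```

Seated at about 10 N. I release, retreat and look, including at the cover and key.

>>> {"api": "jog_arm", "payload": {
  "commands": [
    {"travel":[0,0,0],"turn":[0,0,0]},
    {"travel":[0,0,0],"turn":[0,0,0]},
    {"travel":[0,0,0],"turn":[0,0,0]},
    {"travel":[0,0,0],"turn":[0,0,0]}
  ],
  "hand": 0.9
}}

```text
time_s: 25.22
tcp_pos: [0.6141, -0.0334, 0.1056]
tool_rot: [-0.0, 0.688, 0.726, -0.0]
force: [0.6, -0.6, 0.2]
finger_gap: 0.949
```

>>> {"api": "jog_arm", "payload": {
  "commands": [
    {"travel":[0,0,-0.04],"turn":[0,0,0]},
    {"travel":[-0.02,0,-0.05],"turn":[0,0,0]},
    {"travel":[-0.02,0,-0.06],"turn":[0,0,0]},
    {"travel":[0,0,0],"turn":[0,0,0]},
    {"travel":[0,0,0],"turn":[0,0,0]}
  ]
}}

```text
time_s: 25.85
tcp_pos: [0.616, -0.0731, 0.2551]
tool_rot: [-0.0, 0.688, 0.726, 0.0]
force: [0.3, -0.2, -0.5]
finger_gap: 0.952
```

```bash
python3 - <<'E'
from h import *
W=imaging.grab_frame('wrist'); save(W['frame'],'w7.png')
f=wfit('board3',BOARD,.614,-.035,1.63,z0=.078)
Fs={c:imaging.grab_frame(c) for c in('scene','side')}
M=[imaging.trace('cover',c) for c in Fs]
for m in M: print([(round(r['confidence'],2),np.round(r['position'])) for r in m])
f=fit(list(Fs.values()),[m[0]['mask'] for m in M],COVER,(.478,.273,[.45,.2,.7])); print('cover',f.x.round(4),round(f.fun,3))
for F,m in zip(Fs.values(),M): 
    f=fit([F],[m[0]['mask']],COVER,(.478,.273,[.45])); print('cover',f.x.round(4),round(f.fun,3))
E
```

```text
board3 wrist [ 0.6148 -0.0327  1.6234] err 0.021 conf 0.58 edge False
[(0.98, array([382., 237.]))]
[(0.6, array([242., 153.]))]
cover [0.4783 0.2736 0.4407] 0.053
cover [0.4779 0.2736 0.4397] 0.041
cover [0.4788 0.2748 0.4283] 0.064
```

View pics/w7.png

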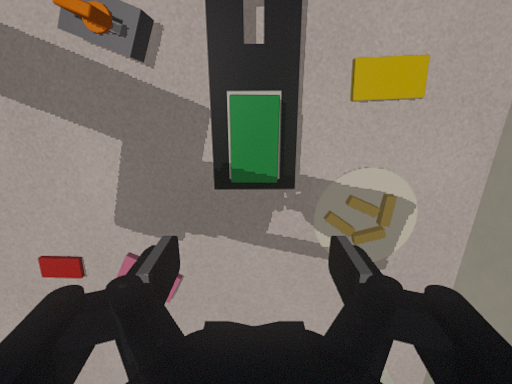

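>>> {"api": "jog_arm", "payload": {
  "commands": [
    {"travel":[0,0,0],"turn":[0,0,9.7]},
    {"travel":[0,0,0],"turn":[0,0,9.7]},
    {"travel":[0,0,0],"turn":[0,0,9.7]},
    {"travel":[0,0,0],"turn":[0,0,9.7]},
    {"travel":[0,0,0],"turn":[0,0,9.7]}
  ],
  "hand": 0.2
}}

```text
time_s: 26.82
tcp_pos: [0.6163, -0.0729, 0.2547]
tool_rot: [-0.0, 0.926, 0.377, -0.0]
force: [-0.2, -0.2, 1.5]
finger_gap: 0.598
```

>>> {"api": "jog_arm", "payload": {
  "commands": [
    {"travel":[0,0,0],"turn":[0,0,9.7]},
    {"travel":[0,0,0],"turn":[0,0,9.7]},
    {"travel":[0.006,-0.046,0],"turn":[0,0,0]},
    {"travel":[0.006,-0.046,0],"turn":[0,0,0]},
    {"travel":[0.006,-0.046,0],"turn":[0,0,0]}
  ]
}}

```text
time_s: 27.45
tcp_pos: [0.5733, 0.0606, 0.2547]
tool_rot: [-0.0, 0.976, 0.218, -0.0]
force: [0.1, 0.8, -0.7]
finger_gap: 0.602
```

>>> {"api": "jog_arm", "payload": {
  "commands": [
    {"travel":[0.006,-0.046,0],"turn":[0,0,0]},
    {"travel":[0.006,-0.046,0],"turn":[0,0,0]},
    {"travel":[0.006,-0.046,0],"turn":[0,0,0]},
    {"travel":[0.006,-0.046,0],"turn":[0,0,0]},
    {"travel":[0.006,-0.046,0],"turn":[0,0,0]}
  ]
}}

```text
time_s: 28.08
tcp_pos: [0.5023, 0.2817, 0.2549]
tool_rot: [0.0, 0.976, 0.218, -0.0]
force: [0.0, 1.0, 0.0]
finger_gap: 0.597
```

>>> {"api": "jog_arm", "payload": {
  "commands": [
    {"travel":[0,0,0],"turn":[0,0,0]},
    {"travel":[0,0,0],"turn":[0,0,0]}
  ]
}}

```text
time_s: 28.32
tcp_pos: [0.5029, 0.2801, 0.2548]
tool_rot: [0.0, 0.976, 0.219, -0.0]
force: [0.5, -0.2, -0.7]
finger_gap: 0.606
```

```bash
python3 - <<'E'
from h import *
f=wfit('cover',COVER,.49,.28,.44,name='w8.png',near=.1)
if f is not None:
    print(f); plan(f[0]+.025*np.cos(f[2]),f[1]+.025*np.sin(f[2]),f[2],.108)
plan(.5009,.2843,.4407,.108)
E
```

```text
cover wrist [0.4807 0.2725 0.4448] err 0.054 conf 0.59 edge False
[0.4806894  0.27254187 0.44477757]
tcp [0.5033 0.2793 0.255 ] yaw 25.17 tilt [-0.02 -0.04] j6 1.57 | turnz -0.31 then travel [ 0.0017 -0.0036  0.147 ] gap 0.599 F [-0.1  0.4 -0.5]
tcp [0.5033 0.2793 0.255 ] yaw 25.17 tilt [-0.02 -0.04] j6 1.57 | turnz -0.08 then travel [ 0.     -0.0056  0.147 ] gap 0.599 F [-0.1  0.4 -0.5]
```

View pics/w8.png

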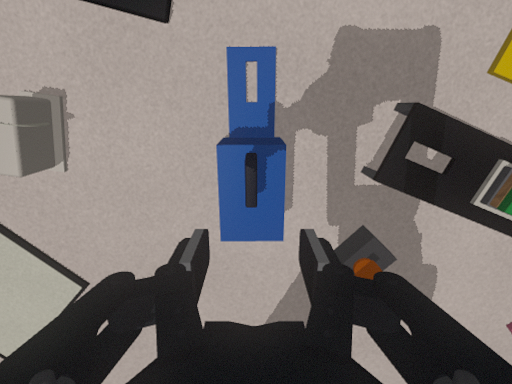

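>>> {"api": "jog_arm", "payload": {
  "commands": [
    {"travel":[0.001,-0.0045,0.04],"turn":[0,0,-0.2]},
    {"travel":[0,0,0.05],"turn":[0,0,0]},
    {"travel":[0,0,0.04],"turn":[0,0,0]},
    {"travel":[0,0,0.015],"turn":[0,0,0]},
    {"travel":[0,0,0],"turn":[0,0,0]}
  ]
}}

```text
time_s: 29.05
tcp_pos: [0.5021, 0.2839, 0.1097]
tool_rot: [0.0, 0.976, 0.219, -0.001]
force: [-0.2, -0.5, -0.5]
finger_gap: 0.602
```

>>> {"api": "jog_arm", "payload": {
  "commands": [
    {"travel":[0,0,0],"turn":[0,0,0]},
    {"travel":[0,0,0],"turn":[0,0,0]},
    {"travel":[0,0,0],"turn":[0,0,0]},
    {"travel":[0,0,0],"turn":[0,0,0]},
    {"travel":[0,0,0],"turn":[0,0,0]}
  ],
  "hand": -1,
  "grip_force": 70
}}

```text
time_s: 29.68
tcp_pos: [0.5031, 0.285, 0.1117]
tool_rot: [-0.0, 0.975, 0.22, 0.002]
force: [-0.0, -1.1, 6.7]
finger_gap: 0.127
```

```bash
python3 - <<'E'
from h import *
plan(.502,.2836,.443,.108)
E
```

```text
tcp [0.5031 0.285  0.1117] yaw 25.44 tilt [0.17 0.05] j6 1.57 | turnz 0.06 then travel [-0.0016  0.0008  0.0037] gap 0.127 F [-0.  -1.1  6.7]
```

>>> {"api": "jog_arm", "payload": {
  "commands": [
    {"travel":[0,0,-0.03],"turn":[0,0,0]},
    {"travel":[0,0,-0.05],"turn":[0,0,0]},
    {"travel":[0,0,-0.05],"turn":[0,0,0]},
    {"travel":[0,0.03,-0.02],"turn":[0,0,0]},
    {"travel":[0,0.04,0],"turn":[0,0,0]}
  ]
}}

```text
time_s: 30.3
tcp_pos: [0.5327, 0.2222, 0.2625]
tool_rot: [-0.001, 0.975, 0.221, 0.002]
force: [0.4, -0.2, -2.9]
finger_gap: 0.131
```

>>> {"api": "jog_arm", "payload": {
  "commands": [
    {"travel":[0,0.04,0],"turn":[0,0,0]},
    {"travel":[0,0.04,0],"turn":[0,0,0]},
    {"travel":[0,0,0],"turn":[0,0,-9.7]},
    {"travel":[0,0,0],"turn":[0,0,-9.7]},
    {"travel":[0,0,0],"turn":[0,0,-9.7]}
  ]
}}

```text
time_s: 30.92
tcp_pos: [0.5656, 0.1491, 0.2594]
tool_rot: [-0.0, 0.888, 0.46, -0.001]
force: [0.9, 0.0, -2.8]
finger_gap: 0.126
```

>>> {"api": "jog_arm", "payload": {
  "commands": [
    {"travel":[0,0,0],"turn":[0,0,-9.7]},
    {"travel":[0,0,0],"turn":[0,0,-9.7]},
    {"travel":[0,0,0],"turn":[0,0,-9.7]},
    {"travel":[0,0,0],"turn":[0,0,-9.5]},
    {"travel":[0,0,0],"turn":[0,0,0]}
  ]
}}

```text
time_s: 31.55
tcp_pos: [0.5656, 0.1494, 0.2595]
tool_rot: [-0.001, 0.688, 0.726, -0.001]
force: [0.4, -0.5, -2.5]
finger_gap: 0.129
```

```bash
python3 - <<'E'
from h import *
plan(.6132,-.0064,1.627)
E
```

```text
tcp [0.5656 0.1494 0.2595] yaw 93.04 tilt [-0.1 -0. ] j6 0.13 | turnz -0.18 then travel [-0.1582  0.0388  0.    ] gap 0.129 F [ 0.4 -0.5 -2.5]
```

>>> {"api": "jog_arm", "payload": {
  "commands": [
    {"travel":[-0.04,0.01,0],"turn":[0,0,-0.2]},
    {"travel":[-0.04,0.01,0],"turn":[0,0,0]},
    {"travel":[-0.04,0.01,0],"turn":[0,0,0]},
    {"travel":[-0.038,0.0088,0],"turn":[0,0,0]},
    {"travel":[0,0,0],"turn":[0,0,0]}
  ]
}}

```text
time_s: 32.17
tcp_pos: [0.6147, -0.009, 0.2597]
tool_rot: [0.0, 0.689, 0.725, -0.0]
force: [0.1, 0.8, -2.9]
finger_gap: 0.13
```

>>> {"api": "jog_arm", "payload": {
  "commands": [
    {"travel":[0,0,0.02],"turn":[0,0,0]},
    {"travel":[0,0,0],"turn":[0,0,0]},
    {"travel":[0,0,0],"turn":[0,0,0]},
    {"travel":[0,0,0],"turn":[0,0,0]}
  ]
}}

```text
time_s: 32.67
tcp_pos: [0.6145, -0.0057, 0.2411]
tool_rot: [0.001, 0.686, 0.727, 0.0]
force: [-0.6, 0.7, -2.5]
finger_gap: 0.125
```

```bash
python3 - <<'E'
from h import *
plan(.6132,-.0064,1.627)
z0=monitor.get_state()['tcp_pos'][2]-.1117; print('edge z',z0)
Fs=[];ms=[]
for c in('scene','side','wrist'):
    F=imaging.grab_frame(c); save(F['frame'],'v9_%s.png'%c)
    R=imaging.trace('cover',c)
    if R:
        f=fit([F],[R[0]['mask']],COVER,(.6147,-.0328,[1.627]),z0); print(c,f.x.round(4),round(f.fun,3),R[0]['confidence'])
E
```

```text
tcp [ 0.6145 -0.0057  0.2411] yaw 93.33 tilt [0.08 0.  ] j6 -0.14 | turnz 0.11 then travel [-0.0006 -0.0014  0.    ] gap 0.125 F [-0.6  0.7 -2.5]
edge z 0.12935297487217703
scene [ 0.6145 -0.0319  1.6234] 0.08 0.86
side [ 0.614  -0.0342  1.6321] 0.082 0.66
wrist [ 0.6159 -0.0182  1.6295] 0.317 0.62
```

View pics/v9_wrist.png

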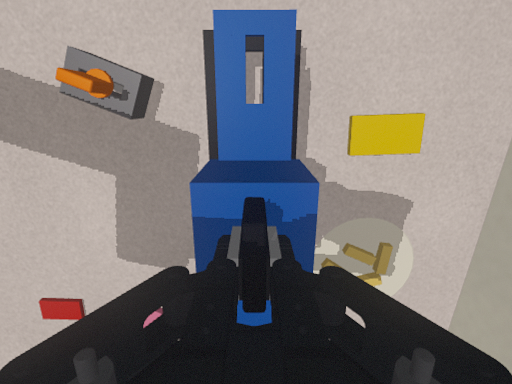

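```bash
python3 - <<'E'
from h import *
F=imaging.grab_frame('wrist')
for v in(36,104): print(ray(F,255,v,.135).round(4))
print('tab end',ray(F,215,12,.135).round(4),ray(F,296,12,.135).round(4))
print('tab root',ray(F,219,160,.135).round(4),ray(F,292,160,.135).round(4))
print('box top far edge',ray(F,192,183,.205).round(4),ray(F,318,183,.205).round(4))
E
```

```text
[0.6088 0.1166 0.135 ]
[0.6116 0.0695 0.135 ]
tab end [0.5795 0.1301 0.135 ] [0.637  0.1335 0.135 ]
tab root [0.5846 0.0237 0.135 ] [0.6447 0.0272 0.135 ]
box top far edge [0.5774 0.0235 0.205 ] [0.6503 0.0277 0.205 ]
```

>>> {"api": "jog_arm", "payload": {
  "commands": [
    {"travel":[0,-0.0014,0.01],"turn":[0,0,0]},
    {"travel":[0,0,0.02],"turn":[0,0,0]},
    {"travel":[0,0,0.02],"turn":[0,0,0]},
    {"travel":[0,0,0.015],"turn":[0,0,0]},
    {"travel":[0,0,0],"turn":[0,0,0]}
  ]
}}

```text
time_s: 33.65
tcp_pos: [0.6115, -0.0063, 0.1734]
tool_rot: [-0.001, 0.686, 0.727, -0.001]
force: [-0.7, -0.1, -2.5]
finger_gap: 0.128
```

>>> {"api": "jog_arm", "payload": {
  "commands": [
    {"travel":[0,0,0],"turn":[0,0,0]},
    {"travel":[0,0,0],"turn":[0,0,0]}
  ]
}}

```text
time_s: 33.9
tcp_pos: [0.6135, -0.0064, 0.1761]
tool_rot: [0.001, 0.686, 0.727, 0.001]
force: [1.4, -0.5, -2.1]
finger_gap: 0.127
```

```bash
python3 - <<'E'
from h import *
plan(.6132,-.0064,1.627,.1597)
F=imaging.grab_frame('wrist'); save(F['frame'],'w10.png')
z0=monitor.get_state()['tcp_pos'][2]-.1117
for c in('scene','side'):
    G=imaging.grab_frame(c); save(G['frame'],'v10_%s.png'%c); R=imaging.trace('cover',c)
    if R: f=fit([G],[R[0]['mask']],COVER,(.6147,-.0328,[1.627]),z0); print(c,f.x.round(4),round(f.fun,3))
E
```

```text
tcp [ 0.6135 -0.0064  0.1761] yaw 93.33 tilt [ 0.11 -0.01] j6 -0.14 | turnz 0.1 then travel [-0.     -0.0003  0.0164] gap 0.127 F [ 1.4 -0.5 -2.1]
scene [ 0.6133 -0.0326  1.6221] 0.079
side [ 0.6127 -0.0365  1.6135] 0.089
```

View pics/w10.png

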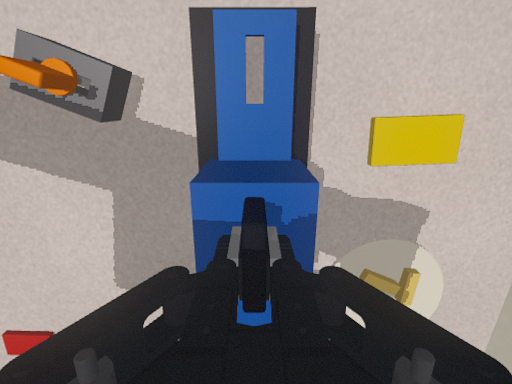

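```bash
python3 - <<'E'
from h import *
F=imaging.grab_frame('wrist')
print('deck end',ray(F,253,9,.048).round(4)); print('tab end',ray(F,255,11,.0704).round(4))
for v in(36,104): print('slot',ray(F,255,v,.0704).round(4))
print('deck mid row100', (ray(F,196,100,.048)+ray(F,312,100,.048)).round(4)/2,'tab', (ray(F,217.5,100,.0704)+ray(F,293,100,.0704)).round(4)/2)
E
```

```text
deck end [0.6047 0.1399 0.048 ]
tab end [0.6066 0.1322 0.0704]
slot [0.6075 0.1164 0.0704]
slot [0.6103 0.0694 0.0704]
deck mid row100 [0.60945 0.07265 0.048  ] tab [0.61035 0.0723  0.0704 ]
```

>>> {"api": "jog_arm", "payload": {
  "commands": [
    {"travel":[0,-0.0005,0.004],"turn":[0,0,0]},
    {"travel":[0,0,0.004],"turn":[0,0,0]},
    {"travel":[0,0,0.004],"turn":[0,0,0]},
    {"travel":[0,0,0.003],"turn":[0,0,0]},
    {"travel":[0,0,0],"turn":[0,0,0]}
  ]
}}

```text
time_s: 34.83
tcp_pos: [0.6122, -0.0063, 0.16]
tool_rot: [-0.0, 0.686, 0.727, -0.0]
force: [-0.7, 1.1, -1.7]
finger_gap: 0.129
```

>>> {"api": "jog_arm", "payload": {
  "commands": [
    {"travel":[0,0,0.001],"turn":[0,0,0]},
    {"travel":[0,0,0.001],"turn":[0,0,0]},
    {"travel":[0,0,0],"turn":[0,0,0]}
  ]
}}

```text
time_s: 35.2
tcp_pos: [0.6126, -0.0064, 0.1596]
tool_rot: [0.001, 0.686, 0.727, 0.0]
force: [-0.9, -1.0, 5.5]
finger_gap: 0.127
```

Contact at the expected height. I release and rise, then look.

>>> {"api": "jog_arm", "payload": {
  "commands": [
    {"travel":[0,0,0],"turn":[0,0,0]},
    {"travel":[0,0,0],"turn":[0,0,0]},
    {"travel":[0,0,0],"turn":[0,0,0]},
    {"travel":[0,0,0],"turn":[0,0,0]}
  ],
  "hand": 0
}}

```text
time_s: 35.7
tcp_pos: [0.6123, -0.0063, 0.1581]
tool_rot: [-0.0, 0.686, 0.727, -0.0]
force: [-0.1, 0.6, -0.2]
finger_gap: 0.498
```

>>> {"api": "jog_arm", "payload": {
  "commands": [
    {"travel":[0,0,-0.03],"turn":[0,0,0]},
    {"travel":[0,0,-0.04],"turn":[0,0,0]},
    {"travel":[0,0,-0.04],"turn":[0,0,0]},
    {"travel":[0,0,0],"turn":[0,0,0]},
    {"travel":[0,0,0],"turn":[0,0,0]}
  ]
}}

```text
time_s: 36.33
tcp_pos: [0.6118, -0.0063, 0.2676]
tool_rot: [-0.0, 0.686, 0.727, -0.0]
force: [-0.4, -0.3, -0.0]
finger_gap: 0.5
```

```bash
python3 - <<'E'
from h import *
plan(.439,.0822,1.627)
F=imaging.grab_frame('wrist'); save(F['frame'],'w11.png')
R=imaging.trace('tkey','wrist'); print([(round(r['confidence'],2),np.round(r['position'],1),ray(F,*r['position'],.07).round(4)) for r in R[:2]])
R=imaging.trace('holder','wrist'); print([(round(r['confidence'],2),np.round(r['position'],1),ray(F,*r['position'],.03).round(4)) for r in R[:2]])
f=wfit('cover',COVER,.61,0,1.627,z0=.048,near=.2)
E
```

```text
tcp [ 0.6118 -0.0063  0.2676] yaw 93.33 tilt [-0.05  0.  ] j6 -0.14 | turnz 0.11 then travel [ 0.0981 -0.1675  0.    ] gap 0.5 F [-0.4 -0.3 -0. ]
[(0.93, array([105.8,  83. ]), array([0.4477, 0.082 , 0.07  ]))]
[(0.61, array([127.4,  94.2]), array([0.4524, 0.0723, 0.03  ]))]
cover wrist [0.6073 0.0885 1.6259] err 0.69 conf 0.72 edge False
```

View pics/w11.png

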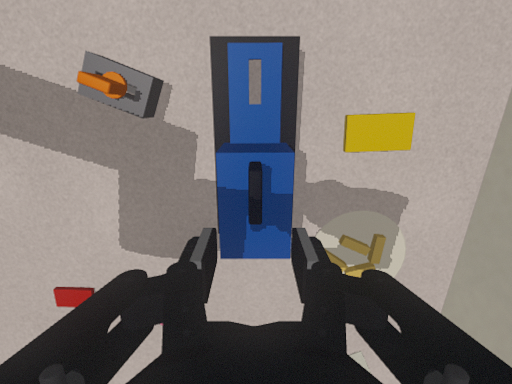

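```bash
python3 - <<'E'
from h import *
F=imaging.grab_frame('wrist')
c=np.array([ray(F,u,v,.04) for u,v in((88,52),(162,77),(155,117),(78,90))])[:,:2]
print(c.round(4).tolist(),c.mean(0).round(4)); d=c[1]-c[0]; e=c[2]-c[3]; print(np.arctan2(d[1],d[0]),np.arctan2(e[1],e[0]),np.linalg.norm(d),np.linalg.norm(c[2]-c[1]))
print('flange',ray(F,112,85,.046).round(4))
s=[ray(F,255,v,.054) for v in(60,104)]; print('cslot',np.mean(s,0).round(4), ray(F,249,80,.054).round(4),ray(F,261,80,.054).round(4))
th=np.mean([np.arctan2(d[1],d[0]),np.arctan2(e[1],e[0])])
plan(*c.mean(0),th); plan(*c.mean(0),th+np.pi)
E
```

```text
[[0.4151, 0.1154], [0.4984, 0.0937], [0.4881, 0.0477], [0.3983, 0.0735]] [0.45   0.0826]
-0.2550068874429394 -0.2800798938070575 0.08613126620533851 0.047137720365601654
flange [0.4421 0.0812 0.046 ]
cslot [0.6075 0.093  0.054 ] [0.6006 0.0952 0.054 ] [0.6141 0.096  0.054 ]
tcp [ 0.6118 -0.0063  0.267 ] yaw 93.33 tilt [-0.13  0.01] j6 -0.14 | turnz 108.66 then travel [-0.1795 -0.0429  0.    ] gap 0.498 F [-0.3  0.   0.6]
tcp [ 0.6118 -0.0063  0.267 ] yaw 93.33 tilt [-0.13  0.01] j6 -0.14 | turnz -71.34 then travel [0.1795 0.0429 0.    ] gap 0.498 F [-0.3  0.   0.6]
```

>>> {"api": "jog_arm", "payload": {
  "commands": [
    {"travel":[0,0,0],"turn":[0,0,-10.2]},
    {"travel":[0,0,0],"turn":[0,0,-10.2]},
    {"travel":[0,0,0],"turn":[0,0,-10.2]},
    {"travel":[0,0,0],"turn":[0,0,-10.2]},
    {"travel":[0,0,0],"turn":[0,0,-10.2]}
  ]
}}

```text
time_s: 37.25
tcp_pos: [0.6121, -0.0063, 0.2676]
tool_rot: [-0.001, 0.304, 0.953, -0.0]
force: [0.5, -0.8, 0.2]
finger_gap: 0.497
```

>>> {"api": "jog_arm", "payload": {
  "commands": [
    {"travel":[0,0,0],"turn":[0,0,-10.2]},
    {"travel":[0,0,0],"turn":[0,0,-10.2]},
    {"travel":[0.045,0.01,0],"turn":[0,0,0]},
    {"travel":[0.045,0.01,0],"turn":[0,0,0]},
    {"travel":[0.045,0.01,0],"turn":[0,0,0]}
  ]
}}

```text
time_s: 37.88
tcp_pos: [0.4886, 0.0587, 0.2676]
tool_rot: [-0.001, 0.133, 0.991, 0.0]
force: [0.7, 0.2, 0.2]
finger_gap: 0.493
```

>>> {"api": "jog_arm", "payload": {
  "commands": [
    {"travel":[0.045,0.01,0.02],"turn":[0,0,0]},
    {"travel":[0,0,0.04],"turn":[0,0,0]},
    {"travel":[0,0,0.03],"turn":[0,0,0]},
    {"travel":[0,0,0],"turn":[0,0,0]},
    {"travel":[0,0,0],"turn":[0,0,0]}
  ]
}}

```text
time_s: 38.5
tcp_pos: [0.4499, 0.0797, 0.1789]
tool_rot: [0.0, 0.133, 0.991, 0.0]
force: [0.2, -0.1, -0.2]
finger_gap: 0.5
```

```bash
python3 - <<'E'
from h import *
plan(.446,.082,2.87,.078)
F=imaging.grab_frame('wrist'); save(F['frame'],'w12.png')
R=imaging.trace('tkey','wrist')
print([(round(r['confidence'],2),np.round(r['position'],1)) for r in R[:2]])
KEY=[(-.017,.017,-.006,.006,.046,.086)]+[(-.015*np.cos(a),.015*np.cos(a),-.015*np.sin(a),.015*np.sin(a),.04,.046) for a in np.linspace(.2,1.4,5)]
for r in R[:1]:
    f=fit([F],[r['mask']],KEY,(.446,.082,[2.87])); print(f.x.round(4),f.fun)
    plan(*f.x,.078)
E
```

```text
tcp [0.4499 0.0797 0.1789] yaw 164.72 tilt [0.05 0.01] j6 -1.22 | turnz 0.28 then travel [0.0044 0.0012 0.1009] gap 0.5 F [ 0.2 -0.1 -0.2]
[(0.79, array([253.8, 182.9]))]
[0.4407 0.0811 2.9091] 0.11814946619217082
tcp [0.4505 0.0797 0.1794] yaw 164.72 tilt [0.15 0.01] j6 -1.22 | turnz -1.96 then travel [ 0.0099 -0.0009  0.1014] gap 0.502 F [ 0.5 -0.5 -0.2]
```

View pics/w12.png

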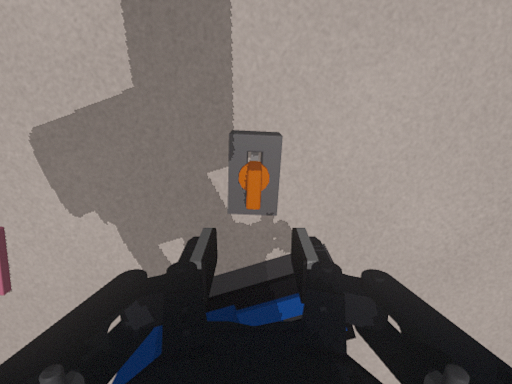

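```bash
python3 - <<'E'
from h import *
F=imaging.grab_frame('wrist')
c=np.array([ray(F,u,v,.04) for u,v in((230,131),(281,133),(277,214),(229,213))])[:,:2]
print(c.mean(0).round(4),[np.degrees(np.arctan2(*(a-b)[::-1])).round(2) for a,b in((c[0],c[3]),(c[1],c[2]))],'flange',[ray(F,254,178,.046).round(4)], 'flange ends',ray(F,254,163,.046).round(4),ray(F,239,178,.046).round(4),ray(F,270,178,.046).round(4),'paddle bottom row',ray(F,254,209,.086).round(4))
plan(.4425,.081,2.885,.078)
E
```

```text
[0.4412 0.0827] [np.float64(162.52), np.float64(163.55)] flange [array([0.4428, 0.0821, 0.046 ])] flange ends [0.4289 0.0859 0.046 ] [0.4391 0.0683 0.046 ] [0.4468 0.0967 0.046 ] paddle bottom row [0.4581 0.0779 0.086 ]
tcp [0.4504 0.0797 0.1794] yaw 164.71 tilt [0.15 0.01] j6 -1.22 | turnz -0.59 then travel [ 0.008  -0.0007  0.1014] gap 0.5 F [-0.8 -0.7 -0.4]
```

>>> {"api": "jog_arm", "payload": {
  "commands": [
    {"travel":[0.0085,0,0.03],"turn":[0,0,0]},
    {"travel":[0,0,0.03],"turn":[0,0,0]},
    {"travel":[0,0,0.025],"turn":[0,0,0]},
    {"travel":[0,0,0.014],"turn":[0,0,0]},
    {"travel":[0,0,0],"turn":[0,0,0]}
  ]
}}

```text
time_s: 39.28
tcp_pos: [0.441, 0.0818, 0.079]
tool_rot: [-0.0, 0.133, 0.991, -0.0]
force: [-0.3, -0.5, 0.4]
finger_gap: 0.503
```

>>> {"api": "jog_arm", "payload": {
  "commands": [
    {"travel":[0,0,0],"turn":[0,0,0]},
    {"travel":[0,0,0],"turn":[0,0,0]},
    {"travel":[0,0,0],"turn":[0,0,0]},
    {"travel":[0,0,0],"turn":[0,0,0]},
    {"travel":[0,0,0],"turn":[0,0,0]}
  ],
  "hand": -1,
  "grip_force": 40
}}

```text
time_s: 39.9
tcp_pos: [0.4419, 0.082, 0.0803]
tool_rot: [0.001, 0.133, 0.991, 0.0]
force: [-0.4, 0.8, 6.8]
finger_gap: 0.133
```

```bash
python3 - <<'E'
from h import *
plan(.442,.0818,2.875,.078)
E
```

```text
tcp [0.4419 0.082  0.0803] yaw 164.73 tilt [0.15 0.01] j6 -1.21 | turnz 0.0 then travel [-0.0001 -0.0002  0.0023] gap 0.133 F [-0.4  0.8  6.8]
```

>>> {"api": "jog_arm", "payload": {
  "commands": [
    {"travel":[0,0,-0.02],"turn":[0,0,0]},
    {"travel":[0,0,-0.04],"turn":[0,0,0]},
    {"travel":[0,0,-0.04],"turn":[0,0,10.2]},
    {"travel":[0,0,-0.02],"turn":[0,0,10.2]},
    {"travel":[0,0,0],"turn":[0,0,10.2]}
  ]
}}

```text
time_s: 40.52
tcp_pos: [0.4421, 0.082, 0.2014]
tool_rot: [0.002, 0.392, 0.92, 0.001]
force: [0.7, -0.3, -0.5]
finger_gap: 0.134
```

>>> {"api": "jog_arm", "payload": {
  "commands": [
    {"travel":[0,0,0],"turn":[0,0,10.2]},
    {"travel":[0,0,0],"turn":[0,0,10.2]},
    {"travel":[0,0,0],"turn":[0,0,10.2]},
    {"travel":[0,0,0],"turn":[0,0,10.2]},
    {"travel":[0,0.03,0],"turn":[0,0,0]}
  ]
}}

```text
time_s: 41.15
tcp_pos: [0.4683, 0.0836, 0.199]
tool_rot: [-0.001, 0.687, 0.727, -0.001]
force: [0.6, -0.2, -1.3]
finger_gap: 0.13
```

>>> {"api": "jog_arm", "payload": {
  "commands": [
    {"travel":[0.001,0.035,0],"turn":[0,0,0]},
    {"travel":[0.001,0.035,0],"turn":[0,0,0]},
    {"travel":[0,0.035,0],"turn":[0,0,0]},
    {"travel":[0,0.03,0],"turn":[0,0,0]},
    {"travel":[0,0,0],"turn":[0,0,0]}
  ]
}}

```text
time_s: 41.78
tcp_pos: [0.6077, 0.0935, 0.1988]
tool_rot: [0.0, 0.686, 0.727, 0.0]
force: [0.1, 0.7, -0.7]
finger_gap: 0.134
```

>>> {"api": "jog_arm", "payload": {
  "commands": [
    {"travel":[0,0,0],"turn":[0,0,0]},
    {"travel":[0,0,0],"turn":[0,0,0]}
  ]
}}

```text
time_s: 42.02
tcp_pos: [0.6042, 0.0934, 0.1991]
tool_rot: [-0.0, 0.686, 0.727, -0.0]
force: [-0.3, -0.1, -1.4]
finger_gap: 0.129
```

```bash
python3 - <<'E'
from h import *
plan(.6075,.0935,1.627,.0943)
for c in('scene','side'):
    F=imaging.grab_frame(c); a=F['frame']; u,v=proj(F,(.6075,.0935,.08)).astype(int); print(c,u,v)
    save(cv2.resize(a[v-70:v+50,u-65:u+65],None,fx=4,fy=4,interpolation=cv2.INTER_CUBIC),'v13_%s.png'%c)
a=[cv2.imread('pics/v13_%s.png'%c)[:, :390] if 0 else cv2.resize(cv2.imread('pics/v13_%s.png'%c),(390,360)) for c in('scene','side')]
cv2.imwrite('pics/v13.png',np.hstack(a))
save(imaging.grab_frame('wrist')['frame'],'w13.png')
E
```

```text
tcp [0.6042 0.0934 0.1991] yaw 93.33 tilt [-0.08 -0.01] j6 0.03 | turnz 0.11 then travel [-1.000e-04  3.300e-03  1.048e-01] gap 0.129 F [-0.3 -0.1 -1.4]
scene 306 235
side 281 166
```

View pics/w13.png

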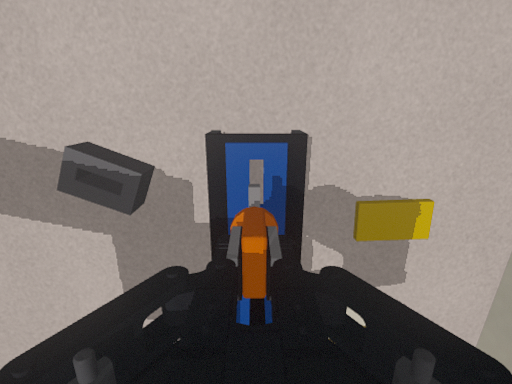

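```bash
python3 - <<'E'
from h import *
plan(.6075,.0935,1.627,.0943)
F=imaging.grab_frame('wrist'); u=np.array([-.056,.998]); n=np.array([.998,.056]); c=np.array([.6075,.0935])
for a,b in((.024,-.007),(.024,.007),(-.024,-.007),(-.024,.007)): print('slot',proj(F,[*(c+a*u+b*n),.054]).round(1))
p=monitor.get_state()['tcp_pos']; k=p[:2]; z=p[2]-.0403
print('xbar end top',[proj(F,[*(k+.02*u+b*n),z-.024]).round(1) for b in(-.004,.004)],'bottom',proj(F,[*(k+.02*u),z-.032]).round(1))
print('flange far',proj(F,[*(k+.015*u),z+.006]).round(1),'paddle far top',proj(F,[*(k+.017*u),z+.046]).round(1),'near',proj(F,[*(k-.017*u),z+.046]).round(1))
print('tab far edge',[proj(F,[*(c+.04*u+b*n),.054]).round(1) for b in(-.03,.03)])
a=F['frame']; save(cv2.resize(a[120:310,190:320],None,fx=4,fy=3,interpolation=cv2.INTER_CUBIC),'w13c.png')
E
```

```text
tcp [0.6048 0.0935 0.1995] yaw 93.33 tilt [-0.01  0.  ] j6 0.03 | turnz 0.11 then travel [-1.000e-04  2.700e-03  1.052e-01] gap 0.133 F [ 0.3 -0.4 -1. ]
slot [248.6 159.9]
slot [263.  159.9]
slot [248.8 206.1]
slot [262.4 206.1]
xbar end top [array([247.3, 187.9]), array([258.8, 188. ])] bottom [253.1 184.7]
flange far [253.  210.7] paddle far top [252.8 239.4] near [252.7 302.1]
tab far edge [array([224.5, 143.3]), array([287.2, 143.5])]
```

View pics/w13c.png

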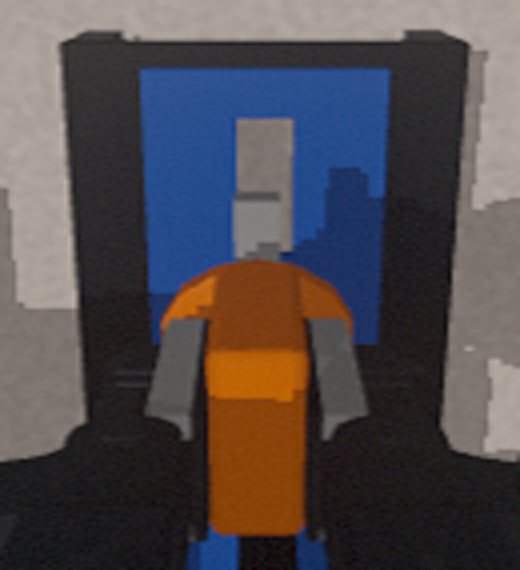

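>>> {"api": "jog_arm", "payload": {
  "commands": [
    {"travel":[-0.001,0.0023,0.02],"turn":[0,0,0]},
    {"travel":[0,0,0.025],"turn":[0,0,0]},
    {"travel":[0,0,0.02],"turn":[0,0,0]},
    {"travel":[0,0,0],"turn":[0,0,0]},
    {"travel":[0,0,0],"turn":[0,0,0]}
  ]
}}

```text
time_s: 42.85
tcp_pos: [0.6084, 0.0927, 0.135]
tool_rot: [0.0, 0.686, 0.727, 0.0]
force: [0.5, 0.1, -1.0]
finger_gap: 0.134
```

>>> {"api": "jog_arm", "payload": {
  "commands": [
    {"travel":[0,0,0],"turn":[0,0,0]},
    {"travel":[0,0,0],"turn":[0,0,0]},
    {"travel":[0,0,0],"turn":[0,0,0]}
  ]
}}

```text
time_s: 43.22
tcp_pos: [0.6081, 0.0926, 0.1347]
tool_rot: [0.0, 0.686, 0.727, 0.0]
force: [0.3, 1.0, -1.2]
finger_gap: 0.131
```

```bash
python3 - <<'E'
from h import *
plan(.607,.0927,1.627,.0943)
F=imaging.grab_frame('wrist'); a=F['frame']; save(cv2.resize(a[90:310,190:320],None,fx=4,fy=2.7,interpolation=cv2.INTER_CUBIC),'w14c.png')
E
```

```text
tcp [0.6081 0.0926 0.1347] yaw 93.33 tilt [0.05 0.  ] j6 0.02 | turnz 0.11 then travel [ 0.0001 -0.0011  0.0404] gap 0.131 F [ 0.3  1.  -1.2]
```

View pics/w14c.png

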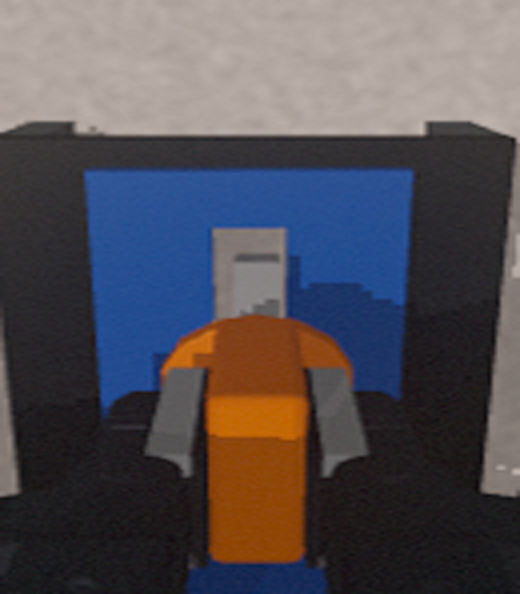

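>>> {"api": "jog_arm", "payload": {
  "commands": [
    {"travel":[-0.0008,-0.0014,0.005],"turn":[0,0,0]},
    {"travel":[0,0,0],"turn":[0,0,0]},
    {"travel":[0,0,0.004],"turn":[0,0,0]},
    {"travel":[0,0,0.004],"turn":[0,0,0]},
    {"travel":[0,0,0],"turn":[0,0,0]}
  ]
}}

```text
time_s: 43.9
tcp_pos: [0.6062, 0.0917, 0.1206]
tool_rot: [-0.0, 0.686, 0.727, -0.0]
force: [0.1, 0.8, -0.6]
finger_gap: 0.133
```

```bash
python3 - <<'E'
from h import *
plan(.6068,.0919,1.627,.0943)
F=imaging.grab_frame('wrist'); a=F['frame']; save(cv2.resize(a[90:310,190:320],None,fx=4,fy=2.7,interpolation=cv2.INTER_CUBIC),'w15c.png')
E
```

```text
tcp [0.6062 0.0917 0.1206] yaw 93.33 tilt [-0.06 -0.01] j6 0.02 | turnz 0.11 then travel [0.0001 0.0006 0.0263] gap 0.133 F [ 0.1  0.8 -0.6]
```

View pics/w15c.png

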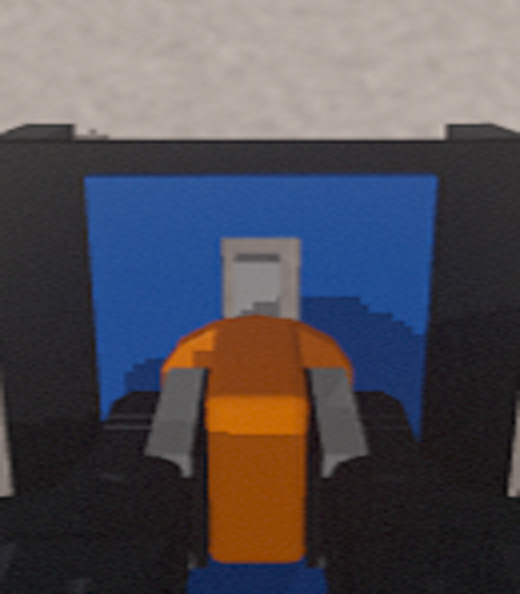

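>>> {"api": "jog_arm", "payload": {
  "commands": [
    {"travel":[0,0.0004,0.005],"turn":[0,0,0]},
    {"travel":[0,0,0.006],"turn":[0,0,0]},
    {"travel":[0,0,0.006],"turn":[0,0,0]},
    {"travel":[0,0,0.005],"turn":[0,0,0]},
    {"travel":[0,0,0],"turn":[0,0,0]}
  ]
}}

```text
time_s: 44.58
tcp_pos: [0.6065, 0.0917, 0.0985]
tool_rot: [-0.0, 0.686, 0.727, -0.001]
force: [0.6, -0.5, -1.4]
finger_gap: 0.137
```

>>> {"api": "jog_arm", "payload": {
  "commands": [
    {"travel":[0,0,0.002],"turn":[0,0,0]},
    {"travel":[0,0,0.0015],"turn":[0,0,0]},
    {"travel":[0,0,0],"turn":[0,0,0]},
    {"travel":[0,0,0],"turn":[0,0,0]}
  ]
}}

```text
time_s: 45.08
tcp_pos: [0.607, 0.0918, 0.0958]
tool_rot: [0.0, 0.686, 0.727, 0.0]
force: [0.6, 0.2, -0.7]
finger_gap: 0.136
```

```bash
python3 - <<'E'
from h import *
plan(.6068,.0919,1.627,.0943)
E
```

```text
tcp [0.607  0.0918 0.0958] yaw 93.33 tilt [0.01 0.  ] j6 0.02 | turnz 0.1 then travel [ 0.0002 -0.0002  0.0015] gap 0.136 F [ 0.6  0.2 -0.7]
```

>>> {"api": "jog_arm", "payload": {
  "commands": [
    {"travel":[0,0,0.0012],"turn":[0,0,0]},
    {"travel":[0,0,0.0008],"turn":[0,0,0]},
    {"travel":[0,0,0],"turn":[0,0,0]}
  ]
}}

```text
time_s: 45.45
tcp_pos: [0.6071, 0.0918, 0.0943]
tool_rot: [0.0, 0.686, 0.727, 0.0]
force: [-1.1, -0.0, 4.8]
finger_gap: 0.135
```

Flange contact at z=0.0943, as predicted, with about 5 N. Now the quarter turn.

>>> {"api": "jog_arm", "payload": {
  "commands": [
    {"travel":[0,0,-0.0003],"turn":[0,0,9]},
    {"travel":[0,0,0],"turn":[0,0,9]},
    {"travel":[0,0,0],"turn":[0,0,9]},
    {"travel":[0,0,0],"turn":[0,0,9]},
    {"travel":[0,0,0],"turn":[0,0,9]}
  ]
}}

```text
time_s: 46.08
tcp_pos: [0.6074, 0.0913, 0.0943]
tool_rot: [0.001, 0.913, 0.407, 0.0]
force: [-0.1, -2.0, 2.0]
finger_gap: 0.135
```

>>> {"api": "jog_arm", "payload": {
  "commands": [
    {"travel":[0,0,0],"turn":[0,0,9]},
    {"travel":[0,0,0],"turn":[0,0,9]},
    {"travel":[0,0,0],"turn":[0,0,9]},
    {"travel":[0,0,0],"turn":[0,0,9]},
    {"travel":[0,0,0],"turn":[0,0,9]}
  ]
}}

```text
time_s: 46.7
tcp_pos: [0.6074, 0.0913, 0.0943]
tool_rot: [0.0, 1.0, 0.027, 0.001]
force: [-0.0, -1.6, 2.7]
finger_gap: 0.13
```

>>> {"api": "jog_arm", "payload": {
  "commands": [
    {"travel":[0,0,0],"turn":[0,0,0]},
    {"travel":[0,0,0],"turn":[0,0,0]}
  ]
}}

```text
time_s: 46.95
tcp_pos: [0.6074, 0.0915, 0.0943]
tool_rot: [0.0, 1.0, 0.03, 0.001]
force: [-0.2, -1.4, 3.3]
finger_gap: 0.129
```

```bash
python3 - <<'E'
from h import *
plan(.6071,.0918,1.627-np.pi/2,.0943)
E
```

```text
tcp [0.6074 0.0915 0.0943] yaw 3.48 tilt [ 0.06 -0.02] j6 1.59 | turnz 0.26 then travel [-0.0003 -0.0003  0.    ] gap 0.129 F [-0.2 -1.4  3.3]
```

Turned 90°. I open partway, rise and check.

>>> {"api": "jog_arm", "payload": {
  "commands": [
    {"travel":[0,0,0],"turn":[0,0,0]},
    {"travel":[0,0,0],"turn":[0,0,0]},
    {"travel":[0,0,0],"turn":[0,0,0]}
  ],
  "hand": -0.2
}}

```text
time_s: 47.32
tcp_pos: [0.6067, 0.0919, 0.0937]
tool_rot: [-0.0, 1.0, 0.029, -0.0]
force: [0.3, -0.3, -1.2]
finger_gap: 0.398
```

>>> {"api": "jog_arm", "payload": {
  "commands": [
    {"travel":[0,0,-0.03],"turn":[0,0,0]},
    {"travel":[0,0,-0.05],"turn":[0,0,0]},
    {"travel":[-0.04,0,-0.05],"turn":[0,0,0]},
    {"travel":[-0.05,0,-0.02],"turn":[0,0,0]},
    {"travel":[0,0,0],"turn":[0,0,0]}
  ]
}}

```text
time_s: 47.95
tcp_pos: [0.5151, 0.0866, 0.2448]
tool_rot: [-0.0, 1.0, 0.029, 0.001]
force: [0.4, 0.3, -0.4]
finger_gap: 0.395
```

```bash
python3 - <<'E'
from h import *
plan(.5,.09,.05)
W=imaging.grab_frame('wrist')
L=[cv2.resize(W['frame'][0:300,100:400],(390,390))]
for c in('scene','side'):
    F=imaging.grab_frame(c); R=imaging.trace('cover',c)
    if R: f=fit([F],[R[0]['mask']],COVER,(.6147,-.0328,[1.627]),.048); print(c,f.x.round(4),round(f.fun,3))
    u,v=proj(F,(.61,.02,.07)).astype(int); L.append(cv2.resize(F['frame'][v-70:v+70,u-70:u+70],(390,390),interpolation=cv2.INTER_CUBIC))
save(np.hstack(L)[:, :],'fin.png'); im=cv2.imread('pics/fin.png'); cv2.imwrite('pics/fin.png',cv2.resize(im,(798,266)))
cv2.imwrite('pics/fin2.png',np.vstack([np.hstack([im[:,:390],im[:,390:780]])])); 
E
```

```text
tcp [0.5151 0.0866 0.2448] yaw 3.36 tilt [0.06 0.02] j6 1.6 | turnz 0.5 then travel [-0.0149 -0.0041  0.    ] gap 0.395 F [ 0.4  0.3 -0.4]
scene [ 0.6114 -0.0325  1.6244] 0.073
side [ 0.6116 -0.0329  1.6291] 0.038
```

View pics/fin2.png

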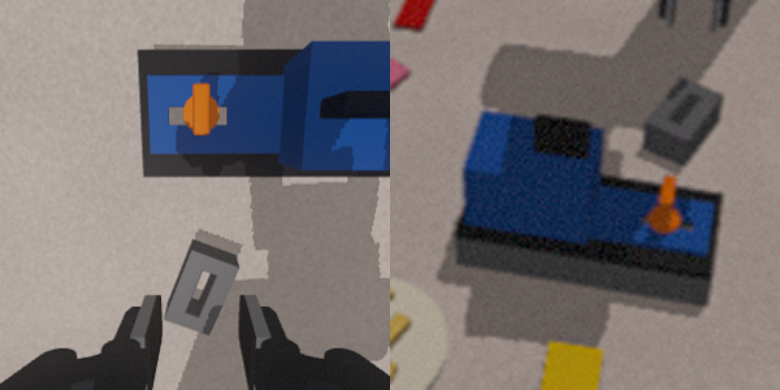

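```bash
python3 -c "
from h import *
print(manip.close_job(), monitor.get_state()['time_s'])"
```

```text
the job is handed in; nothing more can be done
the job is handed in; nothing more can be done
```

The job is done and handed in at about 48 s on the robot's clock, with no verdict reported back.

- **Boards:** Three of the five were there: grey (board5), the larger of the two browns (board2) and green (board3). I stacked them on the plinth in that order. The last wrist view before the cover went on showed the pile centred to within about 1–2 mm, long sides along the carrier.
- **Cover:** It met the deck at the expected height with about 5 N. The final fits from the scene and side cameras put it at (0.611, -0.033). That is about 3 mm from my estimate of the plinth centre, inside the 4 mm of play, and it looked flat with its tab over the slot.
- **T-key:** It went down through the tab and deck until the flange touched at the predicted height with about 5 N. I then turned it 90°, and the last picture shows the grip paddle square across the slot. The crossbar sits below the deck, so I could not see it directly.

**Checks that failed or disagreed:**
- Before lowering, the wrist camera put the cover about 2.5 mm further sideways than the scene and side cameras did. I split the difference, then lined it up by the deck margins.
- The network's view of the cover from the wrist right after release gave a useless fit (error 0.69), so I ignored it.

I left the plate, bottle, recorder and look-alikes alone, and saw no sign that the cover had been knocked. The highest wrist force I saw at the end of a move was about 10 N.

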